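# Load the wash basket and hang it to drain

### The arm

A 6-joint arm with a two-finger parallel gripper is mounted at the origin on the work surface. World frame = base frame: x ahead of the robot, y to its left, z up, the work surface at z = 0. Lengths are in m, angles in rad, forces in N, time in s.
With the tool pointing down it reaches from about 0.375 to 0.975 m from the base axis. Payload 3.8 kg.
Tool frame: the origin (TCP) lies between the finger pads; the fingertips stand 22 mm ahead of it and the grasp point (between the pads) lies 3 mm ahead of it; z points along the fingers, y is the direction in which the jaws open and shut (so a half turn about z gives the same grasp; the last joint's range is limited). The gripper opens to 88 mm and grips with 3 to 60 N. Pads are 18 mm wide; open, the fingers measure 123 mm over their backs; the gripper's body (75 mm by 187 mm) begins 45 mm behind the grasp point.
Start: joints at [-1.325, 0.264, 1.604, -0, 1.274, -0.037], TCP at [0.188, -0.648, 0.261] pointing down, gripper open.
Joint ranges: [-2.63, 2.63], [-0.94, 2.18], [0.31, 2.57], [-1.31, 4.45], [0, 2.66], [-2.55, 2.55]. Speed limits (rad/s): [2.57, 2.57, 3.14, 3.14, 3.14, 3.14].

### API

Orientations are given as a rotation vector (axis times angle).
In Python, from station import arm gives the robot as it stands. The module is installed in compiled form; this text tells all that it offers.
- The arm moves only by the tool arm_command, never from a script. Its argument "targets" is text: rows parted by semicolons, each of 7 numbers parted by spaces: the opening in per cent of the stroke, from 0 (shut) to 100 (fully open), then the shift along the tool's x, y, z as a fraction of full scale, then the turn, a rotation vector about the tool's x, y, z as a fraction of full scale. In form: gripper x y z rx ry rz; .... A call has 1 to 20 rows; each row shifts and turns the commanded pose from where the row before left it, along the tool's axes as they then stand; what a row does not reach is not made up. Full scale, the value 1, is 20 mm for a shift and 5 degrees for a turn. A row lasts 1/12 s, in which the tool goes at most 41.7 mm and 7.16 degrees, less where a joint would pass 70% of its speed; a pose out of reach is approached as far as the arm can. A call with a number of a shift or a turn outside -1 to 1 is refused whole. A call with a gripper value outside its range is refused whole. The fingers move at their own pace and stop on an object; the grip force is fixed at half the most. Time passes only in rows, so rows that do not move let the fingers close. It gives the time, the measured TCP pose, the force and the opening at its end, in the units of the state.
- arm.read_state(): the state, without advancing time (a new reading comes with each control period).
- arm.camera(name): name is "side" or "top"; returns the picture (480x640x3 uint8, red, green, blue); there is no depth.
- arm.camera_info(name): a dict with "vfov" (degrees; the focal length in pixels is half the picture's height over the tangent of half this angle, whatever the lens; pixels are square), "cx", "cy" (the principal point, pixels), "world_from_camera" (4x4, takes a point from camera to world coordinates). Camera axes: x right, y down, z forward; pixel columns grow to the right and rows downward; lengths in m; the calibration is good to about 2 mm. A picture is of the moment at which its call begins. camera_info takes no time and is no camera call.
- arm.job_done(): hands the job in, once; it reports no verdict.
Trained networks look in the newest picture that a camera, given by its name, has taken for a name from the list of things; names that differ only in an ending like _2 or _b are one class to them, and where a whole thing is asked for, a point or a joint stands for the part that bears it (a point fixed in the world has none). Each returns a list of dicts, best first, with "p" (0 to 1); they miss things now and then, are a little off and sometimes report something else, mostly with a low value. They report only what shows in the picture. A call takes as long as a camera call. They do not tell look-alikes from the thing itself.
- arm.masks_of(name, camera): "region" (480x640 bool, what is visible of it) and "box" ([left, top, width, height] in pixels, round what is visible of it).
- arm.spot_point(name, camera): "centre" ([column, row] in pixels: a listed point, or the origin of a listed thing).
The state is a dict: "time": time; "q": joint angles; "qd": joint speeds; "tau": joint torques, N m; "tcp_pos": TCP position; "orientation": TCP orientation; "wrist_force": force on the tool from outside, world axes, zero at the start; "ft_torque": the same for the moment, N m; "grip_width": finger opening in m.
Only numpy, scipy, OpenCV 4.12 (cv2) and the standard library are available. Lean on these libraries where they do the work, as an engineer would, in place of code of your own. Each camera call takes 0.05 s, during which the arm holds its last target.

### The job

Put the washed ratchet wheel, hub up, flat in the empty compartment of the wire dip basket, next to the brake flange that is already in it. Then carry the basket level by its handle and hang it on the two hooks under the rail of the drain stand, so that it hangs freely over the drip tray with both parts still in place. Set things down gently without dropping them, and leave the side plate, the load hook and the red bin where they are.

Things in the scene. Friction and masses are not known exactly. Their poses are not given: they have to be found in the camera images.
- ratchet_wheel: Steel ratchet wheel on the bench: flat disc 72 mm over its 20 teeth, 8 mm thick, with a plain round hub 32 mm in diameter rising from its middle to 50 mm above its underside. About 0.26 kg. It may stand in either of two places; the side plate has the other. Origin: centre of its underside; z up along the hub.
- basket: Wire dip basket of bright steel on the bench, 0.32 kg empty: 200 mm long (x), 130 mm wide (y), walls 50 mm high, 3 mm thick; floor 4 mm thick. A divider 3 mm thick, 27 mm high, across the middle (x = 0) makes two compartments of 95 x 124 mm: the one at -x, on the robot's side, is empty, the other holds the brake flange. Origin: centre of the underside; z up.
- basket_grip (a point): Middle of the basket's handle, on its axis, 165 mm above the basket's underside. The handle is a rigid bail of 8 mm round bar that does not fold: legs at basket x = 0, y = +-66 mm, straight top bar along y from -58 to +58 mm. A black grip sleeve 14 mm in diameter, 36 mm long, surrounds this point. Axes as the basket's.
- basket_bay (a point): Centre of the floor of the empty compartment, 49 mm from the basket's centre towards its -x, 4 mm above the basket's underside. Axes as the basket's.
- brake_flange: Dark steel brake flange lying in the +x compartment of the basket: plain disc 72 mm in diameter, 8 mm thick, hub 32 mm in diameter rising to 40 mm. 0.24 kg. Origin: centre of its underside; z up.
- stand: Drain stand, fixed. A horizontal rail 16 mm in diameter runs along y at x = +75 mm, axis 315 mm above the bench, on two 16 mm posts at y = +-145 mm. From it two J-hooks of 8 mm bar drop at y = +-38 mm, opening upward and to -x (robot's side). Drip tray 230 x 230 x 18 mm below. Origin: on the bench below the middle between the hook seats; x from the hook tips to the rail; z up.
- stand_seat (a point): Midway between the hooks, 235 mm above the bench: where the axis of the 8 mm bar lies when it rests in the bend of both. The hook tips end 28 mm above and 31 mm to -x of it; the bar passes over them 35 mm or more above the seat. Hook stems and rail at x = +75 mm, rail axis 80 mm above the seat, so the gripper must lean back towards -x. 68 mm free between the hooks. Axes as the stand's.
- side_plate: Bystander on the bench: yellow zinc-plated side plate 90 x 80 x 6 mm with a dark boss 40 mm in diameter rising to 32 mm. Origin: centre of its underside.
- load_hook: Bystander lying on the bench: black forged load hook, about 155 x 80 mm, 20 mm thick. Origin: on the bench in its middle.
- parts_bin: Bystander on the bench: small red bin of hardware, 100 x 130 x 60 mm. Origin: centre of its underside.
Things that resemble listed ones, but are neither listed nor needed, are in the scene too. Leave any green look-alike of the brake_flange alone. What is shaped like the basket but green or yellow is not meant.

How it is judged:
By the outcome, as a careful person would: the job done as asked, in the order asked, and still so for the second after the job is handed in, with the robot touching nothing.
It also fails if it takes over 64 s, if anything falls off the work surface, if the arm or the gripper's body presses on something with over 40 N, if the wrist force passes 120 N, or if a joint passes its speed limit or range.

## Working session

There is one attempt and no reset: what is moved stays moved. The work goes in short steps, Python scripts to look and compute and a tool call to move; the robot and the scene stay as the last step left them, time stands still between calls to the robot, and variables do not carry over. Pictures are saved under pics/ and viewed, and the job is handed in when it is done.

Besides the shell and the picture viewer there is one more tool, called after "Request:" as name(argument=value, ...) on one line, values as JSON. arm_command: Moves the arm, as the interface text tells. Shift numbers are shares of 20 mm and turn numbers shares of 5 degrees, none past 1 either way. Its arguments: {"type":"object","properties":{"targets":{"type":"string"}},"required":["targets"]}

```bash
mkdir -p pics
cat > h.py <<'E'
import numpy as np, cv2
from station import arm
from scipy.spatial.transform import Rotation as R
np.set_printoptions(precision=4,suppress=True)
def ray(cam,uv):
    i=arm.camera_info(cam); T=np.array(i["world_from_camera"]); f=240/np.tan(np.radians(i["vfov"])/2)
    d=T[:3,:3]@np.array([(uv[0]-i["cx"])/f,(uv[1]-i["cy"])/f,1.]); return T[:3,3],d
def at_z(cam,uv,z):
    o,d=ray(cam,uv); return o+d*(z-o[2])/d[2]
def proj(cam,p):
    i=arm.camera_info(cam); T=np.linalg.inv(np.array(i["world_from_camera"])); f=240/np.tan(np.radians(i["vfov"])/2)
    c=T[:3,:3]@np.array(p)+T[:3,3]; return np.array([i["cx"]+f*c[0]/c[2],i["cy"]+f*c[1]/c[2]])
def snap(cam,name):
    im=arm.camera(cam); cv2.imwrite(f"pics/{name}.png",im[:,:,::-1]); return im
E
python3 - <<'E'
from h import *
for c in("top","side"):
    snap(c,c+"0"); print(c,arm.camera_info(c))
    for n in("ratchet_wheel","basket","brake_flange","stand","side_plate"):
        print(n,[(round(d["p"],2),np.round(d["centre"],1)) for d in arm.spot_point(n,c)])
    for n in("basket_grip","basket_bay","stand_seat"):
        print(n,[(round(d["p"],2),np.round(d["centre"],1)) for d in arm.spot_point(n,c)])
s=arm.read_state();print(s)
E
```

```text
top {'vfov': 51.573582602130145, 'cx': 315.9747708308641, 'cy': 235.63540104120432, 'world_from_camera': array([[-0.0032, -0.9948,  0.102 ,  0.3741],
       [-0.9999,  0.0044,  0.0116, -0.0532],
       [-0.0119, -0.102 , -0.9947,  1.1677],
       [ 0.    ,  0.    ,  0.    ,  1.    ]])}
ratchet_wheel [(0.64, array([330.8, 188.3]))]
basket [(0.85, array([328.6, 210. ])), (0.75, array([179.1, 325.5])), (0.69, array([449.4, 197.2])), (0.65, array([432.6, 378.2]))]
brake_flange [(0.96, array([399.7, 193. ])), (0.73, array([339.4, 282. ])), (0.65, array([330. , 188.8]))]
stand [(0.89, array([205. , 183.8]))]
side_plate [(0.61, array([437.3, 267.5]))]
basket_grip [(0.84, array([327.5, 195.3])), (0.8, array([157.6, 333.7])), (0.74, array([449.4, 392.2]))]
basket_bay [(0.94, array([322.2, 229.7])), (0.76, array([429.2, 399.8])), (0.59, array([181.2, 308. ]))]
stand_seat [(0.57, array([172.4, 155.6]))]
side {'vfov': 56.17247434603336, 'cx': 330.00456522376163, 'cy': 234.71593211367767, 'world_from_camera': array([[ 0.825 , -0.2802,  0.4907,  0.0422],
       [-0.5649, -0.3903,  0.727 , -0.6482]
[... 375 characters left out ...]
rray([416.3, 411.1]))]
basket_grip [(0.83, array([384., 232.])), (0.62, array([185.9, 202.3])), (0.57, array([252.4, 400.7]))]
basket_bay [(0.94, array([216.8, 257.4])), (0.16, array([397.7, 290.7]))]
stand_seat [(0.72, array([327.1, 146.5]))]
{'time': 0.9, 'q': array([-1.3249,  0.2639,  1.604 ,  0.    ,  1.2737, -0.0369]), 'qd': array([-0.    ,  0.0008,  0.0011, -0.0019,  0.0011, -0.0019]), 'tau': array([  0.0008, -50.2035, -35.7268,   0.0729,   0.0182,  -0.    ]), 'tcp_pos': array([ 0.1884, -0.6482,  0.2607]), 'orientation': array([3.1102, 0.4427, 0.    ]), 'wrist_force': array([ 0.4958, -0.552 ,  0.6946]), 'ft_torque': array([ 0.0576,  0.0239, -0.0005]), 'grip_width': 0.08811283369217578}
```

View pics/top0.png

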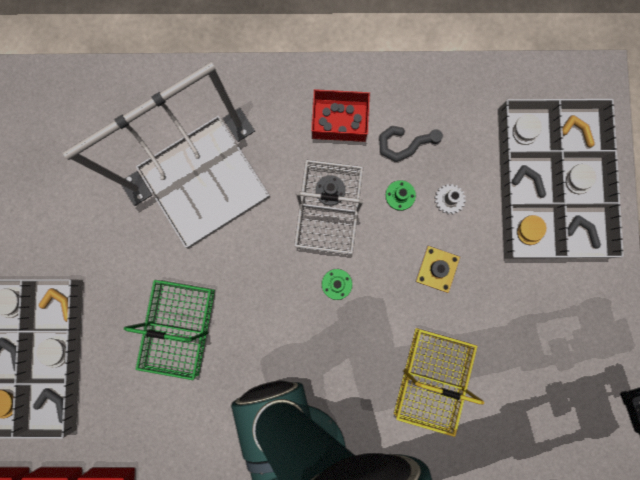

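View pics/side0.png

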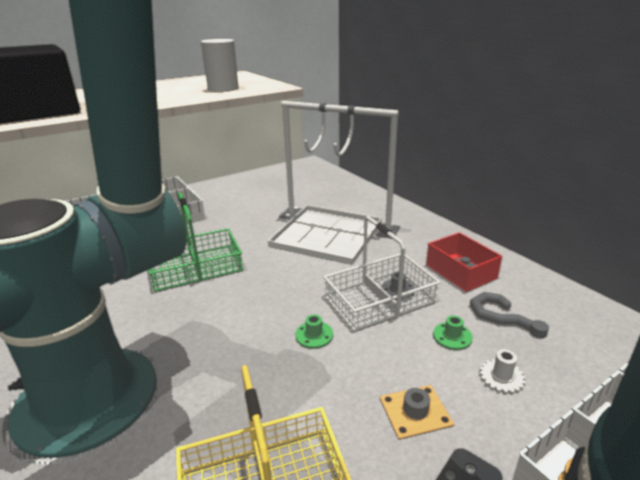

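The top view shows the wheel at about (450,197), the steel basket at (328,208) with the flange in its far half, and the stand rail from (68,155) to (212,68). The green flanges and the green and yellow baskets are decoys. Next I'll measure from enlarged crops.

Run:
```python
from h import *
a=cv2.imread("pics/top0.png"); b=cv2.imread("pics/side0.png")
def crop(im,x,y,w,h,k,n): cv2.imwrite(f"pics/{n}.png",cv2.resize(im[y:y+h,x:x+w],None,fx=k,fy=k,interpolation=cv2.INTER_CUBIC))
crop(a,280,150,200,120,4,"c_top_bw"); crop(a,60,55,220,200,3,"c_top_st")
crop(b,310,200,240,200,3,"c_side_bw"); crop(b,260,90,160,180,3,"c_side_st")
for c in("top","side"):
    for n in("ratchet_wheel","basket","side_plate"):
        for d in arm.masks_of(n,c): print(c,n,round(d["p"],2),np.round(d["box"],1), d["region"].sum(), np.array(np.nonzero(d["region"])).mean(1)[::-1])
```

```text
top ratchet_wheel 0.76 [432.8 182.3  32.   31.5] 635 [448.5811 198.1402]
top basket 0.84 [294.3 159.   72.7  94. ] 1991 [328.9829 202.993 ]
top basket 0.83 [124.2 278.5  88.4 100.5] 2727 [170.6626 332.3066]
top basket 0.71 [396.  330.3  84.6 107.6] 2295 [440.0231 387.844 ]
top side_plate 0.76 [416.8 246.   41.2  46.8] 1352 [437.5007 268.8572]
side ratchet_wheel 0.82 [478.4 348.2  48.2  44.8] 1385 [502.8339 372.9343]
side basket 0.69 [171.7 367.9 179.1 108.9] 4324 [268.4459 440.8196]
side basket 0.66 [326.9 216.8 109.2 113.3] 2878 [378.2894 287.8075]
side basket 0.65 [152.6 193.4  89.4  99.4] 2318 [199.3343 254.7325]
side side_plate 0.94 [378.9 387.8  75.8  51.9] 2546 [415.9654 411.4191]
```

View pics/c_top_bw.png

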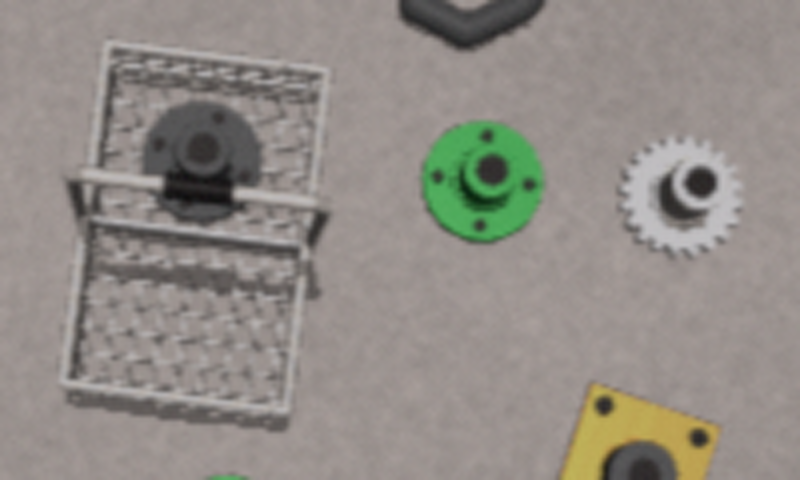

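View pics/c_side_bw.png

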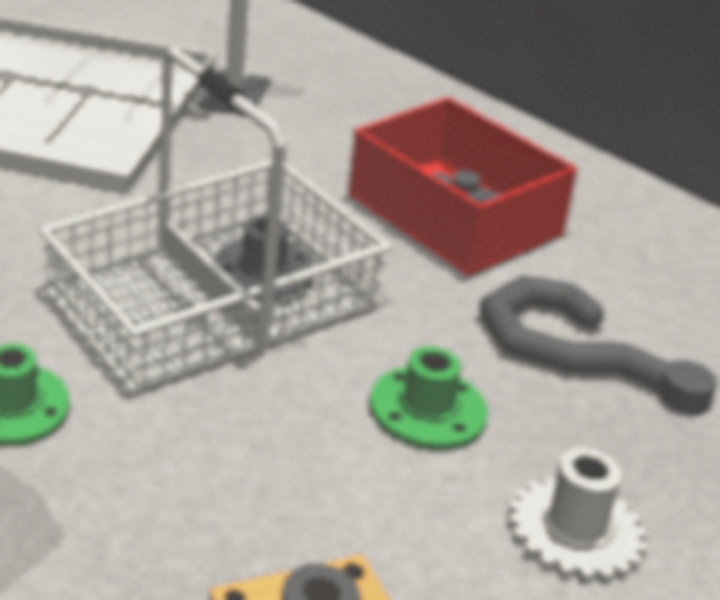

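View pics/c_top_st.png

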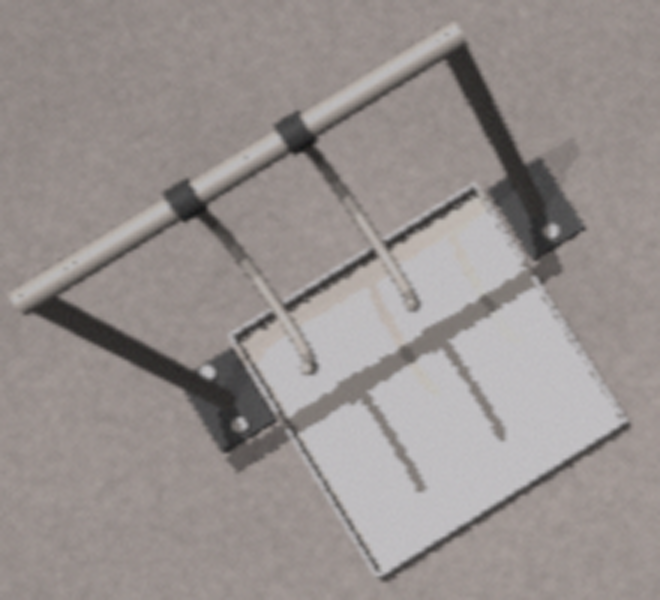

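View pics/c_side_st.png

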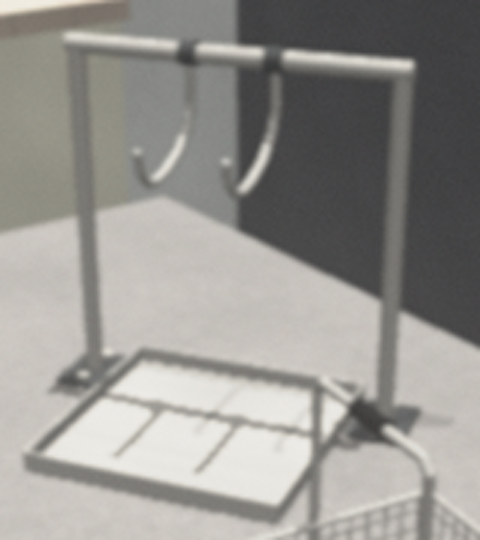

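```bash
cat > fit.py <<'E'
from h import *
from scipy.optimize import least_squares
def fit(corr,x0,z0=0):
    def f(v):
        c,s=np.cos(v[2]),np.sin(v[2]); r=[]
        for cam,p,uv in corr:
            w=[v[0]+c*p[0]-s*p[1],v[1]+s*p[0]+c*p[1],p[2]+z0]
            r+=list(proj(cam,w)-uv)
        return np.array(r)
    o=least_squares(f,x0,loss='soft_l1'); return o.x,f(o.x).reshape(-1,2)
E
python3 - <<'E'
from fit import *
def both(n,corr,x0):
    for cs in(("top",),("side",),("top","side")):
        v,r=fit([c for c in corr if c[0] in cs],x0); print(n,cs,v,np.degrees(v[2]))
    print(np.round(r,1).tolist())
B=[("top",(.1,.065,.05),(306.5,160.7)),("top",(.1,-.065,.05),(362.2,167.3)),("top",(-.1,-.065,.05),(352,252.7)),("top",(-.1,.065,.05),(296,246.2)),("top",(0,0,.165),(329.5,197)),
("side",(.1,.065,.05),(404,254)),("side",(.1,-.065,.05),(439,281)),("side",(-.1,-.065,.05),(355,309.7)),("side",(-.1,.065,.05),(325,276.8)),("side",(0,0,.165),(383,228.5))]
both("basket",B,[.45,-.05,0])
W=[("top",(0,0,.05),(455,195.5)),("top",(0,0,.008),(450.3,199.3)),("side",(0,0,.05),(506.7,355.3)),("side",(0,0,.008),(502.3,376.7))]
both("wheel",W,[.45,-.2,0])
S=[("top",(.075,.038,.315),(121.3,121)),("top",(.075,-.038,.315),(158,99)),("top",(-.031,.038,.263),(163,177.5)),("top",(-.031,-.038,.263),(197.3,156)),
("side",(.075,.038,.315),(322.3,107.7)),("side",(.075,-.038,.315),(350.7,110)),("side",(-.031,.038,.263),(306,140.7)),("side",(-.031,-.038,.263),(335.3,144.3)),("side",(.075,.145,.315),(285.7,104)),("side",(.075,-.145,.315),(393.7,112.7))]
both("stand",S,[.5,.2,.6])
F=[("top",(0,0,.044),(330.7,187.5)),("side",(0,0,.044),(397.5,273.5))]
both("flange",F,[.5,-.06,0])
P=[at_z("top",p,.018) for p in((138.3,166.7),(218.3,117.3),(269.3,196.7),(187.3,247.3))]
print("tray",P,np.mean(P,0))
E
```

```text
basket ('top',) [ 0.5558 -0.0702 -0.125 ] -7.160046936537898
basket ('side',) [ 0.5588 -0.0696 -0.1308] -7.496252392841493
basket ('top', 'side') [ 0.5566 -0.0703 -0.1249] -7.156388333181364
[[-0.3, -0.9], [0.3, -0.9], [0.5, 0.2], [-0.7, -0.2], [0.4, -0.2], [-1.5, -1.4], [0.8, 0.6], [-0.6, 1.1], [-1.8, -0.6], [0.3, 1.0]]
wheel ('top',) [ 0.5784 -0.3566  0.    ] 0.0
wheel ('side',) [ 0.579  -0.3581  0.    ] 0.0
wheel ('top', 'side') [ 0.579  -0.3576  0.    ] 0.0
[[0.4, -0.0], [0.4, -0.6], [-0.3, 1.1], [-0.3, -1.4]]
stand ('top',) [0.6239 0.2279 0.5781] 33.12184940736487
stand ('side',) [0.6232 0.2268 0.5798] 33.219320043750635
stand ('top', 'side') [0.6239 0.2278 0.5789] 33.166772924921716
[[0.6, 1.0], [0.3, 0.1], [-0.6, -0.2], [-0.3, -0.7], [0.4, -0.2], [0.7, -0.1], [-0.6, -1.0], [-0.0, -1.2], [-1.2, 0.3], [0.4, 0.8]]
flange ('top',) [ 0.6003 -0.0743  0.    ] 0.0
flange ('side',) [ 0.6043 -0.0687  0.    ] 0.0
flange ('top', 'side') [ 0.6008 -0.073   0.    ] 0.0
[[-0.6, -0.2], [0.1, 1.5]]
tray [array([0.6581, 0.3809, 0.018 ]), array([0.7774, 0.1928, 0.018 ]), array([0.5844, 0.0695, 0.018 ]), array([0.466 , 0.2599, 0.018 ])] [0.6215 0.2258 0.018 ]
```

Both cameras agree to 1–3 mm. In world coordinates the basket is at (0.557,-0.070) with yaw -7.2°, the wheel at (0.579,-0.358), and the stand at (0.624,0.228) with yaw 33.2°. I'll turn the jaw to the basket's y axis and go above the wheel.

Request:
arm_command(targets="70 0 0 0 0 0 0.934;70 0 0 0 0 0 0.934;70 0 0 0 0 0 0.934;70 0 0 0 0 0 0.934;70 0 0 0 0 0 0.934")

```text
time: 1.62
tcp_pos: [0.1883, -0.6482, 0.2607]
orientation: [-3.135, 0.202, -0.0]
wrist_force: [-0.3, 0.5, -0.4]
grip_width: 0.0616
```

Request:
arm_command(targets="70 0.878 -0.843 0 0 0 0;70 0.878 -0.843 0 0 0 0;70 0.878 -0.843 0 0 0 0;70 0.878 -0.843 0 0 0 0;70 0.878 -0.843 0 0 0 0;70 0.878 -0.843 0 0 0 0;70 0.878 -0.843 0 0 0 0;70 0.878 -0.843 0 0 0 0;70 0.878 -0.843 0 0 0 0;70 0.878 -0.843 0 0 0 0;70 0.878 -0.843 0 0 0 0;70 0.878 -0.843 0 0 0 0;70 0.878 -0.843 0 0 0 0;70 0.878 -0.843 0 0 0 0;70 0.878 -0.843 0 0 0 0;70 0.878 -0.843 0 0 0 0;70 0.878 -0.843 0 0 0 0;70 0.878 -0.843 0 0 0 0;70 0.878 -0.843 0 0 0 0;70 0.878 -0.843 0 0 0 0")

```text
time: 3.28
tcp_pos: [0.5797, -0.3565, 0.2608]
orientation: [3.135, -0.196, 0.0]
wrist_force: [0.6, 0.4, -0.1]
grip_width: 0.0619
```

Request:
arm_command(targets="70 0 0 0.8 0 0 0;70 0 0 0.8 0 0 0;70 0 0 0.8 0 0 0;70 0 0 0.8 0 0 0;70 0 0 0.8 0 0 0;70 0 0 0.8 0 0 0;70 0 0 0.8 0 0 0;70 0 0 0.8 0 0 0;70 0 0 0 0 0 0")

```text
time: 4.03
tcp_pos: [0.5766, -0.3558, 0.1285]
orientation: [-3.132, 0.196, 0.009]
wrist_force: [-0.8, 0.9, -0.8]
grip_width: 0.0615
```

```bash
cat >> h.py <<'E'
def to(p,yaw=None):
    s=arm.read_state(); Rm=R.from_rotvec(s["orientation"]).as_matrix()
    print("t",round(s["time"],2),"tcp",s["tcp_pos"],"x-yaw",np.degrees(np.arctan2(Rm[1,0],Rm[0,0])),"z",Rm[:,2],"w",s["grip_width"],"F",s["wrist_force"])
    if p is not None: print("delta tool units(20mm):",Rm.T@(np.array(p)-s["tcp_pos"])/.02)
E
python3 - <<'E'
from h import *
to((.579,-.3575,.036)); snap("side","s1"); snap("top","t1")
E
```

```text
t 4.03 tcp [ 0.5766 -0.3558  0.1285] x-yaw -7.145960468652837 z [-0.0057  0.0038 -1.    ] w 0.06153705852867768 F [-0.776   0.9464 -0.7953]
delta tool units(20mm): [0.16   0.0822 4.6227]
```

View pics/s1.png

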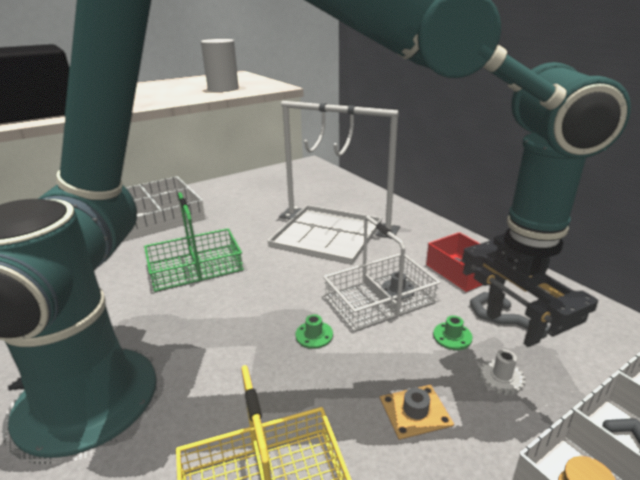

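Run:
```python
from h import *
to((.579,-.3575,.036))
```

```text
t 4.13 tcp [ 0.5783 -0.357   0.132 ] x-yaw -7.145782074490273 z [-0.0015  0.001  -1.    ] w 0.061491897238078456 F [-0.1394  0.0208  0.1252]
delta tool units(20mm): [0.0445 0.0256 4.8013]
```

The gripper is above the wheel (hub at about (505,360)) with the hub between the open fingers. I'll descend and grip.

Request:
arm_command(targets="70 0.04 0.03 0.7 0 0 0;70 0 0 0.7 0 0 0;70 0 0 0.7 0 0 0;70 0 0 0.7 0 0 0;70 0 0 0.6 0 0 0;70 0 0 0.5 0 0 0;70 0 0 0.4 0 0 0;70 0 0 0.3 0 0 0;70 0 0 0.2 0 0 0;70 0 0 0 0 0 0;70 0 0 0 0 0 0;70 0 0 0 0 0 0")

```text
time: 5.13
tcp_pos: [0.5801, -0.3584, 0.0375]
orientation: [3.135, -0.196, 0.002]
wrist_force: [-0.3, 0.3, -0.5]
grip_width: 0.0616
```

Run:
```python
from h import *
to((.579,-.3575,.036)); snap("side","s2");to((.579,-.3575,.036));
a=cv2.imread("pics/s2.png"); cv2.imwrite("pics/s2c.png",cv2.resize(a[250:420,400:600],None,fx=3.5,fy=3.5))
```

```text
t 5.13 tcp [ 0.5801 -0.3584  0.0375] x-yaw -7.144009630675211 z [ 0.0012 -0.0008 -1.    ] w 0.06157509421074861 F [-0.3009  0.3244 -0.5185]
delta tool units(20mm): [-0.0581 -0.0358  0.0766]
t 5.18 tcp [ 0.5801 -0.3584  0.0376] x-yaw -7.146832921314751 z [ 0.0013 -0.0009 -1.    ] w 0.06187610062801195 F [ 0.2164 -0.0321  0.3358]
delta tool units(20mm): [-0.0604 -0.0381  0.0811]
```

View pics/s2c.png

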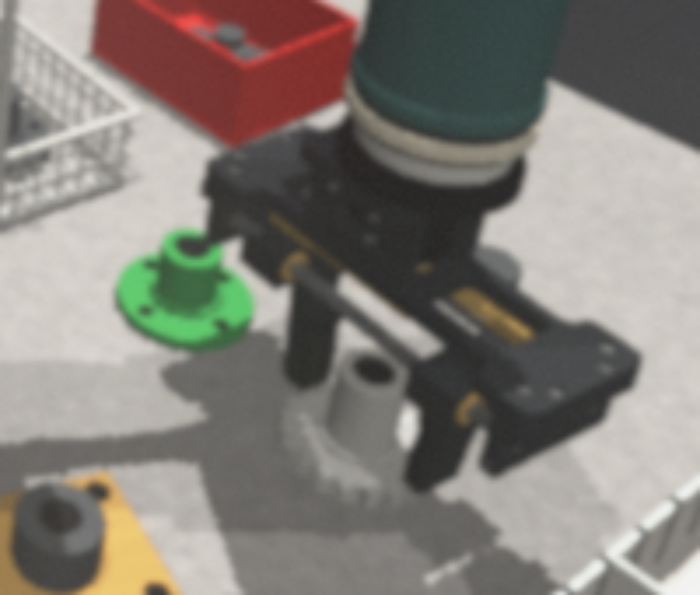

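The hub sits between the fingers, so I'll close.

Request:
arm_command(targets="0 -0.03 0 0 0 0 0;0 0 0 0 0 0 0;0 0 0 0 0 0 0;0 0 0 0 0 0 0;0 0 0 0 0 0 0;0 0 0 0 0 0 0")

```text
time: 5.68
tcp_pos: [0.5789, -0.3577, 0.0369]
orientation: [-3.135, 0.196, -0.0]
wrist_force: [-0.6, 0.6, 1.6]
grip_width: 0.0312
```

Request:
arm_command(targets="0 0 0 -0.2 0 0 0;0 0 0 -0.4 0 0 0;0 0 0 -0.7 0 0 0;0 0 0 -0.9 0 0 0;0 0 0 -1 0 0 0;0 0 0 -1 0 0 0;0 0 0 -0.7 0 0 0;0 0 0 -0.3 0 0 0;0 0 0 0 0 0 0;0 0 0 0 0 0 0")

```text
time: 6.52
tcp_pos: [0.5788, -0.3579, 0.1408]
orientation: [3.135, -0.196, 0.0]
wrist_force: [-0.1, 0.1, -2.4]
grip_width: 0.0314
```

Run:
```python
from h import *
to(None); snap("side","s3");to((.503,-.0636,.145));
a=cv2.imread("pics/s3.png"); cv2.imwrite("pics/s3c.png",cv2.resize(a[150:380,380:620],None,fx=3,fy=2.6))
```

```text
t 6.52 tcp [ 0.5788 -0.3579  0.1408] x-yaw -7.148400923720951 z [ 0.0002 -0.0002 -1.    ] w 0.031350990055119356 F [-0.1126  0.0858 -2.4373]
t 6.57 tcp [ 0.5782 -0.3575  0.1397] x-yaw -7.148702587651975 z [-0.0015  0.0009 -1.    ] w 0.030903855917697565 F [ 0.0088  0.0349 -3.7025]
delta tool units(20mm): [ -5.5599 -14.1137  -0.2452]
```

View pics/s3c.png

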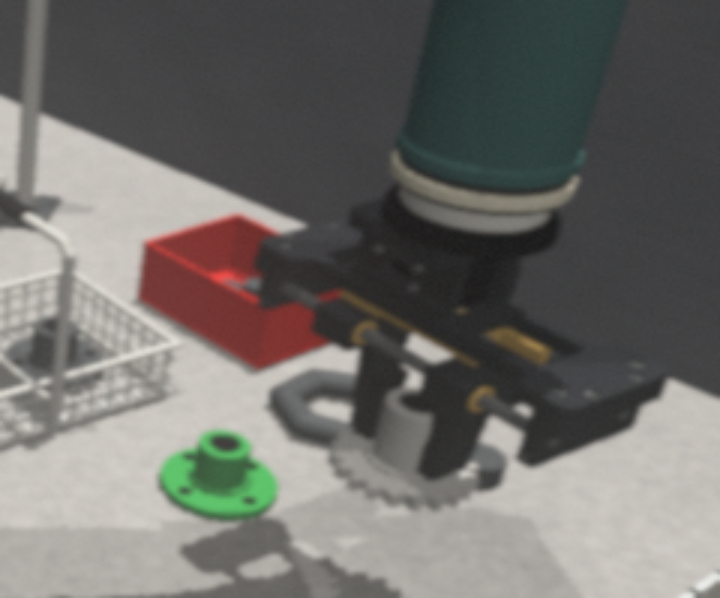

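The wheel is held level, so I'll go to above the bay: first the tool's -x, then across along the tool's -y.

Request:
arm_command(targets="0 -0.4 0 -0.2 0 0 0;0 -0.7 0 0 0 0 0;0 -0.8 0 0 0 0 0;0 -0.8 0 0 0 0 0;0 -0.8 0 0 0 0 0;0 -0.8 -0.3 0 0 0 0;0 -0.7 -0.6 0 0 0 0;0 -0.4 -0.8 0 0 0 0;0 -0.16 -0.9 0 0 0 0;0 0 -0.9 0 0 0 0;0 0 -0.9 0 0 0 0;0 0 -0.9 0 0 0 0;0 0 -0.9 0 0 0 0;0 0 -0.9 0 0 0 0;0 0 -0.9 0 0 0 0")

```text
time: 7.82
tcp_pos: [0.4871, -0.1841, 0.1436]
orientation: [-3.135, 0.196, 0.004]
wrist_force: [0.9, 0.2, -3.5]
grip_width: 0.0311
```

Request:
arm_command(targets="0 0 -0.9 0 0 0 0;0 0 -0.9 0 0 0 0;0 0 -0.9 0 0 0 0;0 0 -0.9 0 0 0 0;0 0 -0.8 0 0 0 0;0 0 -0.6 0 0 0 0;0 0 -0.4 0 0 0 0;0 0 -0.3 0 0 0 0;0 0 -0.2 0 0 0 0;0 0 0 0 0 0 0;0 0 0 0 0 0 0;0 0 0 0 0 0 0")

```text
time: 8.82
tcp_pos: [0.5032, -0.0688, 0.1447]
orientation: [3.135, -0.196, 0.0]
wrist_force: [0.1, 0.4, -2.9]
grip_width: 0.031
```

Run:
```python
from h import *
snap("side","s4");snap("top","t4");to((.503,-.0636,.041));
a=cv2.imread("pics/s4.png"); cv2.imwrite("pics/s4c.png",cv2.resize(a[150:350,270:490],None,fx=3.5,fy=3))
a=cv2.imread("pics/t4.png"); cv2.imwrite("pics/t4c.png",cv2.resize(a[140:280,260:420],None,fx=4,fy=4))
```

```text
t 8.92 tcp [ 0.5032 -0.0688  0.1447] x-yaw -7.183967670850988 z [ 0.     -0.0002 -1.    ] w 0.0310402982828144 F [-0.3715 -0.3747 -3.0449]
delta tool units(20mm): [-0.0407 -0.2555  5.1864]
```

View pics/s4c.png

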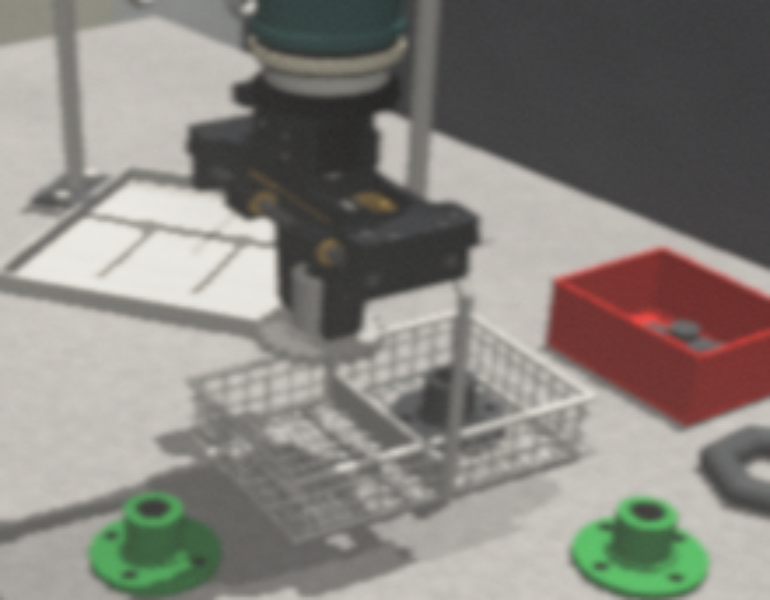

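View pics/t4c.png

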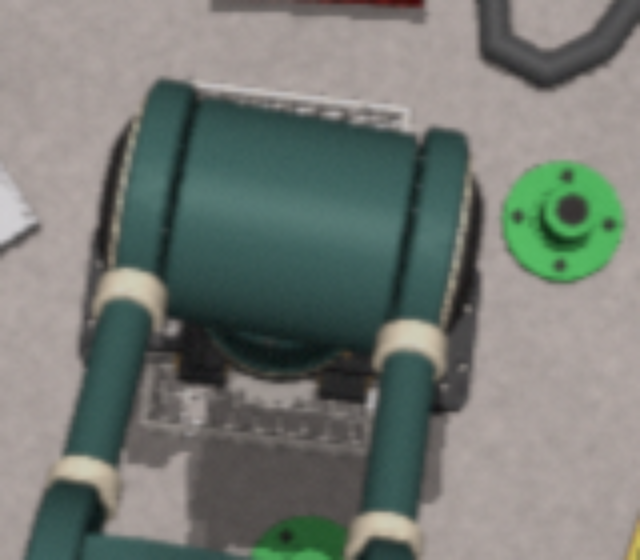

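The wheel hangs over the empty half with the gripper clear of the handle. I'll trim y by -5 mm and descend slowly.

Request:
arm_command(targets="0 -0.04 -0.25 0 0 0 0;0 0 0 0.3 0 0 0;0 0 0 0.5 0 0 0;0 0 0 0.6 0 0 0;0 0 0 0.6 0 0 0;0 0 0 0.6 0 0 0;0 0 0 0.6 0 0 0;0 0 0 0.5 0 0 0;0 0 0 0.4 0 0 0;0 0 0 0.3 0 0 0;0 0 0 0.2 0 0 0;0 0 0 0.15 0 0 0;0 0 0 0.1 0 0 0;0 0 0 0 0 0 0;0 0 0 0 0 0 0")

```text
time: 10.17
tcp_pos: [0.5033, -0.0633, 0.0481]
orientation: [3.135, -0.196, 0.001]
wrist_force: [-0.3, -0.2, -2.7]
grip_width: 0.0308
```

Run:
```python
from h import *
snap("side","s5");to((.503,-.0636,.041));
a=cv2.imread("pics/s5.png"); cv2.imwrite("pics/s5c.png",cv2.resize(a[170:350,290:470],None,fx=4,fy=3.3))
```

```text
t 10.22 tcp [ 0.5034 -0.0632  0.0482] x-yaw -7.146598067310673 z [ 0.001  -0.0001 -1.    ] w 0.03081723636623599 F [ 0.7181  0.1138 -2.0384]
delta tool units(20mm): [-0.019   0.0203  0.3596]
```

View pics/s5c.png

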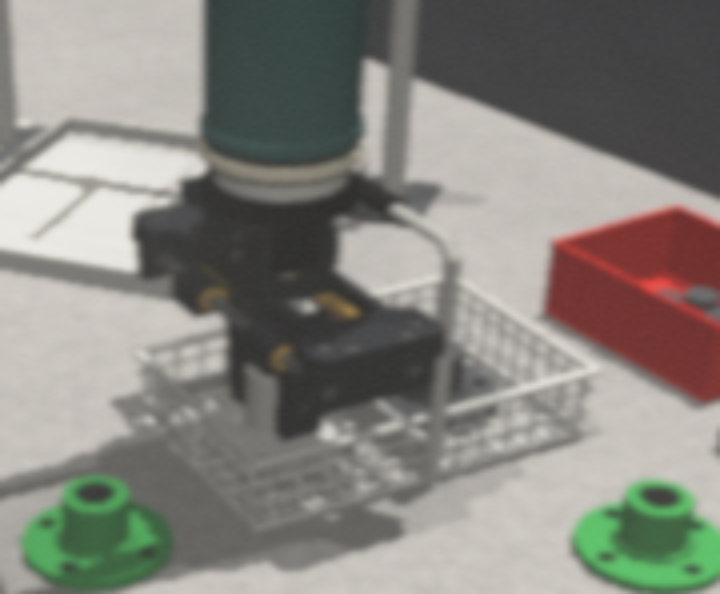

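The wheel is inside the bay with no contact yet, and about 7 mm remains. I'll lower it in small steps and watch the force.

Request:
arm_command(targets="0 0 0 0.1 0 0 0;0 0 0 0.1 0 0 0;0 0 0 0.05 0 0 0;0 0 0 0.04 0 0 0;0 0 0 0 0 0 0;0 0 0 0 0 0 0")

```text
time: 10.72
tcp_pos: [0.5029, -0.0632, 0.0418]
orientation: [-3.135, 0.196, 0.0]
wrist_force: [-0.4, -0.6, -3.0]
grip_width: 0.0314
```

Request:
arm_command(targets="0 0 0 0.03 0 0 0;0 0 0 0.02 0 0 0;0 0 0 0 0 0 0;0 0 0 0 0 0 0")

```text
time: 11.05
tcp_pos: [0.503, -0.0632, 0.0409]
orientation: [-3.135, 0.196, -0.0]
wrist_force: [-0.2, -0.3, -3.5]
grip_width: 0.031
```

Request:
arm_command(targets="0 0 0 0.04 0 0 0;0 0 0 0.02 0 0 0;0 0 0 0 0 0 0;0 0 0 0 0 0 0")

```text
time: 11.38
tcp_pos: [0.503, -0.0632, 0.0408]
orientation: [-3.135, 0.196, 0.001]
wrist_force: [-3.9, 0.8, 7.0]
grip_width: 0.0311
```

Contact is made at about 10 N with the wheel on the basket floor. I'll release and go straight up.

Request:
arm_command(targets="57 0 0 -0.02 0 0 0;57 0 0 0 0 0 0;57 0 0 0 0 0 0;57 0 0 0 0 0 0;57 0 0 0 0 0 0")

```text
time: 11.8
tcp_pos: [0.5031, -0.0632, 0.0401]
orientation: [3.135, -0.196, 0.0]
wrist_force: [-0.6, 0.2, 0.0]
grip_width: 0.0501
```

Request:
arm_command(targets="57 0 0 -0.1 0 0 0;57 0 0 -0.3 0 0 0;57 0 0 -0.5 0 0 0;57 0 0 -0.8 0 0 0;57 0 0 -1 0 0 0;57 0 0 -1 0 0 0;57 0 0 -1 0 0 0;57 0 0 -1 0 0 0;57 0 0 -1 0 0 0;57 0 0 -1 0 0 0;57 0 0 -1 0 0 0;57 0 0 -1 0 0 0;57 0 0 -1 0 0 0;57 0 0 -1 0 0 0;57 0 0 -0.6 0 0 0;57 0 0 0 0 0 0")

```text
time: 13.13
tcp_pos: [0.5047, -0.0635, 0.2904]
orientation: [3.135, -0.196, 0.011]
wrist_force: [-0.3, 0.5, 0.4]
grip_width: 0.0506
```

Run:
```python
from h import *
snap("side","s6");snap("top","t6");to(None)
a=cv2.imread("pics/s6.png"); cv2.imwrite("pics/s6c.png",cv2.resize(a[170:350,290:470],None,fx=4,fy=3.3))
```

```text
t 13.23 tcp [ 0.503  -0.0632  0.2864] x-yaw -7.148783801695498 z [ 0.001  -0.0002 -1.    ] w 0.05008076082202982 F [0.0916 0.1615 0.5653]
```

View pics/s6c.png

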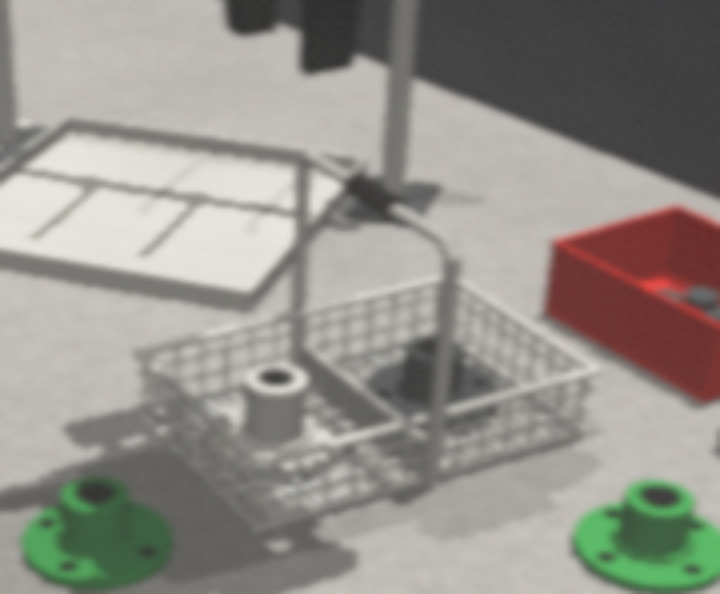

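The wheel sits flat, hub up, in the -x bay (hub top at about (359,284)), and the basket hasn't moved (sleeve still at about (382,229)). I'll turn the jaw to the basket's x axis and lean 30°.

Request:
arm_command(targets="65 0 0 0 0 0 -1;65 0 0 0 0 0 -1;65 0 0 0 0 0 -1;65 0 0 0 0 0 -1;65 0 0 0 0 0 -1;65 0 0 0 0 0 -1;65 0 0 0 0 0 -1;65 0 0 0 0 0 -1;65 0 0 0 0 0 -1;65 0 0 0 0 0 -1;65 0 0 0 0 0 -1;65 0 0 0 0 0 -1;65 0 0 0 0 0 -1;65 0 0 0 0 0 -1;65 0 0 0 0 0 -1;65 0 0 0 0 0 -1;65 0 0 0 0 0 -1;65 0 0 0 0 0 -1")

```text
time: 14.73
tcp_pos: [0.5018, -0.063, 0.2838]
orientation: [-2.349, -2.082, 0.004]
wrist_force: [0.3, -0.7, -0.6]
grip_width: 0.0572
```

Request:
arm_command(targets="65 0 0 0 -1 0 0;65 0 0 0 -1 0 0;65 0 0 0 -1 0 0;65 0 0 0 -1 0 0;65 0 0 0 -1 0 0;65 0 0 0 -1 0 0;65 0 0 0 0 0 0;65 0 0 0 0 0 0")

```text
time: 15.4
tcp_pos: [0.5009, -0.0629, 0.2834]
orientation: [2.035, 1.795, 0.476]
wrist_force: [0.1, -0.9, 0.3]
grip_width: 0.057
```

Run:
```python
from h import *
s=arm.read_state(); Rm=R.from_rotvec(s["orientation"]).as_matrix()
y=-7.16*np.pi/180; bx=np.array([np.cos(y),np.sin(y),0]); by=np.array([-np.sin(y),np.cos(y),0]); bz=np.array([0,0,1.])
t=np.radians(30); Rd=np.c_[by, np.cos(t)*bx+np.sin(t)*bz, np.sin(t)*bx-np.cos(t)*bz]
print("turn left (units)",np.degrees(R.from_matrix(Rm.T@Rd).as_rotvec())/5, s["q"])
h=np.array([.5566,-.0703,.165]); to(h-.009*Rd[:,2]-.07*Rd[:,2]); to(h-.009*Rd[:,2])
```

```text
turn left (units) [-0.0604 -0.0029 -0.0011] [-0.1968 -0.3913  2.2557  0.0519  0.7607 -0.1   ]
t 15.4 tcp [ 0.5009 -0.0629  0.2834] x-yaw 82.84234116026745 z [ 0.4916 -0.0615 -0.8686] w 0.056984280674617666 F [ 0.0991 -0.9334  0.2783]
delta tool units(20mm): [-0.023  -0.5159  2.5853]
t 15.4 tcp [ 0.5009 -0.0629  0.2834] x-yaw 82.84234116026745 z [ 0.4916 -0.0615 -0.8686] w 0.056984280674617666 F [ 0.0991 -0.9334  0.2783]
delta tool units(20mm): [-0.0238 -0.4975  6.0853]
```

Request:
arm_command(targets="65 -0.02 -0.2 0.3 -0.06 0 0;65 0 -0.2 0.5 0 0 0;65 0 -0.1 0.6 0 0 0;65 0 0 0.6 0 0 0;65 0 0 0.4 0 0 0;65 0 0 0.18 0 0 0;65 0 0 0 0 0 0;65 0 0 0 0 0 0")

```text
time: 16.07
tcp_pos: [0.5204, -0.0658, 0.2362]
orientation: [2.028, 1.79, 0.484]
wrist_force: [0.7, 0.3, -0.3]
grip_width: 0.0574
```

Run:
```python
from h import *
snap("side","s7")
y=-7.16*np.pi/180; bx=np.array([np.cos(y),np.sin(y),0]); bz=np.array([0,0,1.])
t=np.radians(30); z=np.sin(t)*bx-np.cos(t)*bz
h=np.array([.5566,-.0703,.165]); to(h-.009*z)
a=cv2.imread("pics/s7.png"); cv2.imwrite("pics/s7c.png",cv2.resize(a[120:340,270:470],None,fx=3.5,fy=2.7))
```

```text
t 16.12 tcp [ 0.5205 -0.0658  0.2368] x-yaw 82.8574742152773 z [ 0.5007 -0.0627 -0.8634] w 0.05698579427459519 F [-1.1439 -0.0392  0.3776]
delta tool units(20mm): [ 0.0004 -0.2408  3.5667]
```

View pics/s7c.png

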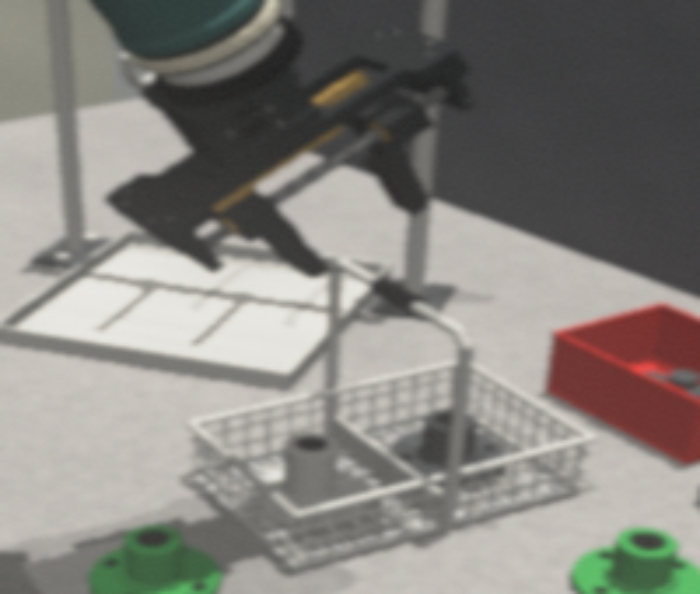

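Request:
arm_command(targets="65 0 -0.12 0.2 0 0 0;65 0 -0.12 0.4 0 0 0;65 0 0 0.6 0 0 0;65 0 0 0.6 0 0 0;65 0 0 0.6 0 0 0;65 0 0 0.5 0 0 0;65 0 0 0.37 0 0 0;65 0 0 0.2 0 0 0;65 0 0 0.1 0 0 0;65 0 0 0 0 0 0;65 0 0 0 0 0 0")

```text
time: 17.03
tcp_pos: [0.552, -0.0697, 0.1728]
orientation: [2.027, 1.789, 0.485]
wrist_force: [0.1, 0.5, 0.3]
grip_width: 0.0578
```

Run:
```python
from h import *
snap("side","s8")
y=-7.16*np.pi/180; bx=np.array([np.cos(y),np.sin(y),0]); bz=np.array([0,0,1.])
t=np.radians(30); z=np.sin(t)*bx-np.cos(t)*bz
h=np.array([.5566,-.0703,.165]); to(h-.009*z)
a=cv2.imread("pics/s8.png"); cv2.imwrite("pics/s8c.png",cv2.resize(a[150:340,280:460],None,fx=4,fy=3.1))
```

```text
t 17.08 tcp [ 0.552  -0.0698  0.173 ] x-yaw 82.8498882242784 z [ 0.5014 -0.0629 -0.863 ] w 0.057409072336143244 F [-0.7286  0.0075 -0.5594]
delta tool units(20mm): [ 0.0017 -0.      0.0119]
```

View pics/s8c.png

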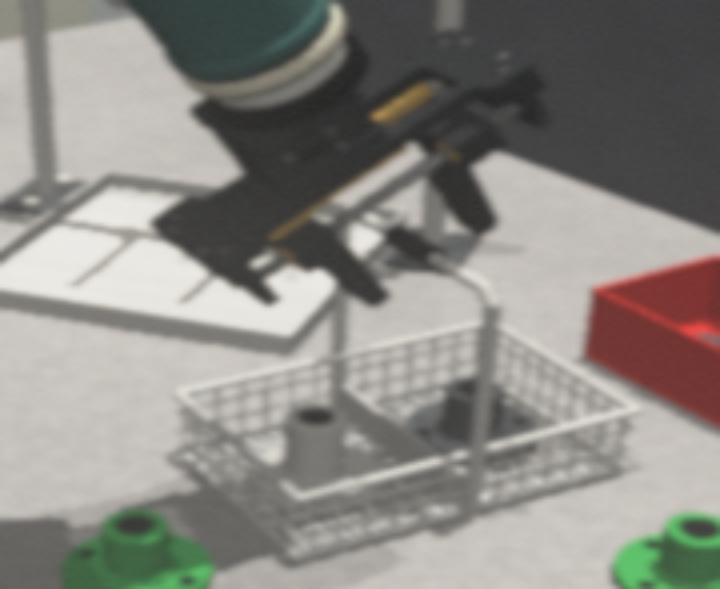

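The sleeve at about (383,227) lies between both fingers, just behind their tips, so I'll close on it.

Request:
arm_command(targets="0 0 0 0 0 0 0;0 0 0 0 0 0 0;0 0 0 0 0 0 0;0 0 0 0 0 0 0;0 0 0 0 0 0 0;0 0 0 0 0 0 0;0 0 0 0 0 0 0;0 0 0 0 0 0 0;0 0 0 0 0 0 0;0 0 0 0 0 0 0")

```text
time: 17.92
tcp_pos: [0.552, -0.0698, 0.1726]
orientation: [2.027, 1.789, 0.485]
wrist_force: [1.1, 0.8, -0.9]
grip_width: 0.013
```

Run:
```python
from h import *
snap("side","s9"); to(None)
a=cv2.imread("pics/s9.png"); cv2.imwrite("pics/s9c.png",cv2.resize(a[150:340,280:460],None,fx=4,fy=3.1))
```

```text
t 17.97 tcp [ 0.552  -0.0697  0.1726] x-yaw 82.85080162190765 z [ 0.501  -0.0628 -0.8631] w 0.013035281683296743 F [ 1.5087 -0.2135 -0.2141]
```

View pics/s9c.png

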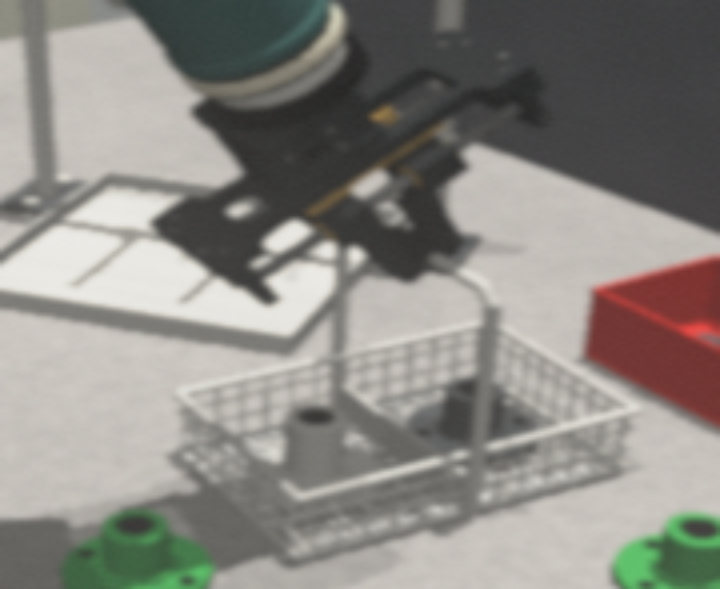

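Gripped: the width reads 13 mm on the 14 mm sleeve, the same offset as on the hub. First a small straight lift to check.

Request:
arm_command(targets="0 0 0.05 -0.087 0 0 0;0 0 0.1 -0.173 0 0 0;0 0 0.15 -0.26 0 0 0;0 0 0.15 -0.26 0 0 0;0 0 0.15 -0.26 0 0 0;0 0 0.1 -0.173 0 0 0;0 0 0.05 -0.087 0 0 0;0 0 0 0 0 0 0;0 0 0 0 0 0 0;0 0 0 0 0 0 0")

```text
time: 18.8
tcp_pos: [0.5513, -0.0696, 0.2021]
orientation: [2.028, 1.79, 0.484]
wrist_force: [-0.0, 0.3, -7.7]
grip_width: 0.0131
```

Run:
```python
from h import *
snap("side","s10"); to(None); print(arm.read_state()["ft_torque"])
a=cv2.imread("pics/s10.png"); cv2.imwrite("pics/s10c.png",cv2.resize(a[130:340,280:460],None,fx=4,fy=2.8))
```

```text
t 18.85 tcp [ 0.5512 -0.0696  0.2019] x-yaw 82.85320976167719 z [ 0.4997 -0.0626 -0.8639] w 0.012917916004951732 F [-0.7705  0.2669 -9.2164]
[ 0.0231  0.7679 -0.0066]
```

View pics/s10c.png

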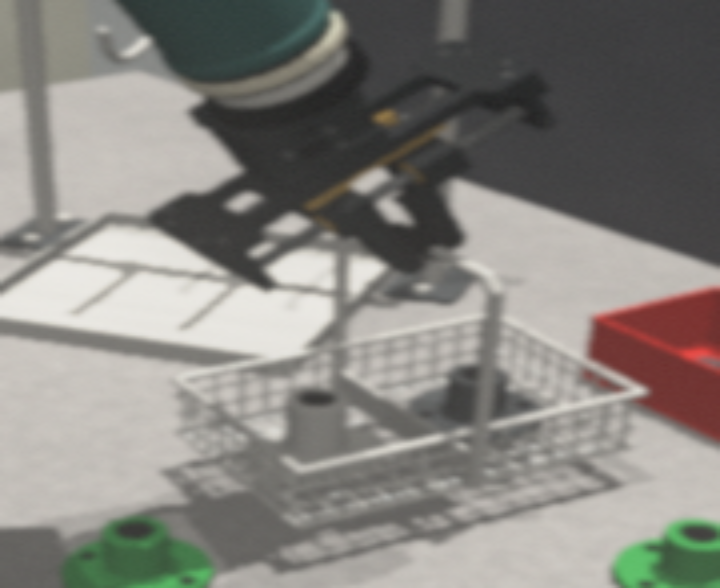

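Lifted level, at about 8–9 N. I'll continue up and turn by 40.3° to the stand's yaw.

Request:
arm_command(targets="0 0 0.1 -0.173 0 0 0;0 0 0.2 -0.346 0 0 0;0 0 0.3 -0.52 0 0 0;0 0 0.35 -0.606 0 0 0;0 0 0.35 -0.606 0 0 0;0 0 0.35 -0.606 0 0 0;0 0 0.3 -0.52 0 0 0;0 0 0.25 -0.433 0 0 0;0 0 0.2 -0.346 0 0 0;0 0 0.1 -0.173 0 0 0;0 0 0 0 0 0 0;0 0 0 0 0 0 0")

```text
time: 19.85
tcp_pos: [0.5509, -0.0696, 0.3021]
orientation: [2.028, 1.79, 0.484]
wrist_force: [-0.8, -0.2, -8.9]
grip_width: 0.0128
```

Request:
arm_command(targets="0 0 0 0 0 0.1 -0.173;0 0 0 0 0 0.2 -0.346;0 0 0 0 0 0.288 -0.499;0 0 0 0 0 0.288 -0.499;0 0 0 0 0 0.288 -0.499;0 0 0 0 0 0.288 -0.499;0 0 0 0 0 0.288 -0.499;0 0 0 0 0 0.288 -0.499;0 0 0 0 0 0.288 -0.499;0 0 0 0 0 0.288 -0.499;0 0 0 0 0 0.288 -0.499;0 0 0 0 0 0.288 -0.499;0 0 0 0 0 0.288 -0.499;0 0 0 0 0 0.288 -0.499;0 0 0 0 0 0.288 -0.499;0 0 0 0 0 0.2 -0.346;0 0 0 0 0 0.1 -0.173;0 0 0 0 0 0 0;0 0 0 0 0 0 0")

```text
time: 21.43
tcp_pos: [0.551, -0.07, 0.3016]
orientation: [1.275, 2.519, 0.676]
wrist_force: [0.5, 0.1, -9.2]
grip_width: 0.0133
```

```bash
cat > st.py <<'E'
from h import *
y=np.radians(33.17); sx=np.array([np.cos(y),np.sin(y),0]); sy=np.array([-np.sin(y),np.cos(y),0]); bz=np.array([0,0,1.])
t=np.radians(30); Rd=np.c_[sy, np.cos(t)*sx+np.sin(t)*bz, np.sin(t)*sx-np.cos(t)*bz]
seat=np.array([.6239,.2278,.235])
def rep(off,ahead=.009):
    s=arm.read_state(); Rm=R.from_rotvec(s["orientation"]).as_matrix()
    print("turn left (units)",np.degrees(R.from_matrix(Rm.T@Rd).as_rotvec())/5, "q",s["q"])
    bar=s["tcp_pos"]+ahead*Rm[:,2]-seat
    print("bar in stand",np.array([bar@sx,bar@sy,bar[2]]))
    to(seat+off[0]*sx+off[1]*sy+off[2]*bz-ahead*Rd[:,2])
E
python3 - <<'E'
from st import *
snap("side","s11")
rep((-.1,0,.055))
E
```

```text
turn left (units) [ 0.0349 -0.2734  0.5539] q [-0.4253 -0.168   2.0591  0.5316  1.0371 -1.2848]
bar in stand [-0.2193 -0.209   0.0591]
t 21.48 tcp [ 0.551  -0.0698  0.3019] x-yaw 126.25172390012376 z [ 0.4071  0.2947 -0.8645] w 0.01303449816207766 F [ 0.0091 -0.6302 -8.5138]
delta tool units(20mm): [10.1234  5.5537  3.4215]
```

View pics/s11.png

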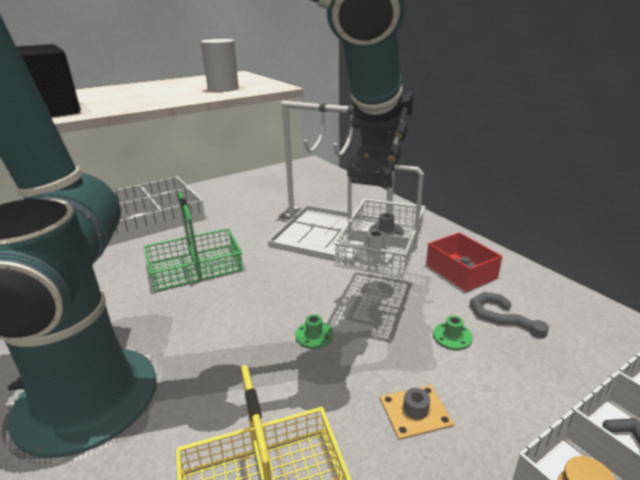

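The basket hangs level with both parts in it. I overturned by about 3°, so I'll correct that and carry it towards the stand.

Request:
arm_command(targets="0 0 0 0 0.03 -0.137 0.277;0 0 0 0 0 -0.136 0.277;0 0.35 0.169 0.106 0 0 0;0 0.525 0.253 0.158 0 0 0;0 0.7 0.338 0.211 0 0 0;0 0.7 0.338 0.211 0 0 0;0 0.7 0.338 0.211 0 0 0;0 0.7 0.338 0.211 0 0 0;0 0.7 0.338 0.211 0 0 0;0 0.7 0.338 0.211 0 0 0;0 0.7 0.338 0.211 0 0 0;0 0.7 0.338 0.211 0 0 0;0 0.7 0.338 0.211 0 0 0;0 0.7 0.338 0.211 0 0 0;0 0.7 0.338 0.211 0 0 0;0 0.525 0.253 0.158 0 0 0;0 0.35 0.169 0.106 0 0 0;0 0.175 0.085 0.053 0 0 0;0 0 0 0 0 0 0;0 0 0 0 0 0 0")

```text
time: 23.15
tcp_pos: [0.5371, 0.1515, 0.2987]
orientation: [1.338, 2.479, 0.665]
wrist_force: [-0.4, -0.3, -8.1]
grip_width: 0.013
```

Run:
```python
from st import *
snap("side","s12"); snap("top","t12")
rep((-.1,0,.055))
a=cv2.imread("pics/s12.png"); cv2.imwrite("pics/s12c.png",cv2.resize(a[60:300,230:430],None,fx=4,fy=2.5))
```

```text
turn left (units) [0.0125 0.0014 0.006 ] q [ 0.0955 -0.2591  2.137   0.325   0.8169 -0.6537]
bar in stand [-0.11  -0.017  0.056]
t 23.25 tcp [0.5374 0.1509 0.2987] x-yaw 123.19253976235265 z [ 0.4194  0.274  -0.8655] w 0.01291885779567127 F [ 0.3229 -0.2649 -8.6063]
delta tool units(20mm): [0.8513 0.4104 0.292 ]
```

View pics/s12c.png

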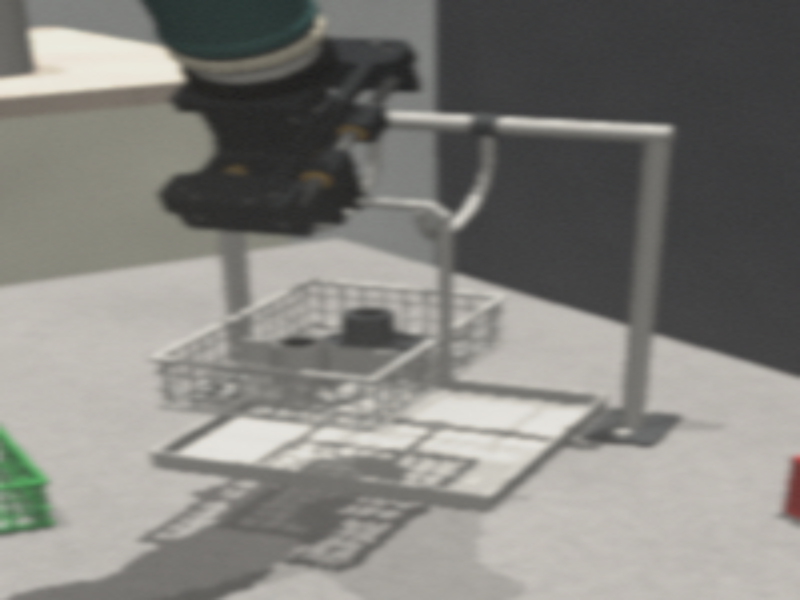

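View pics/t12.png

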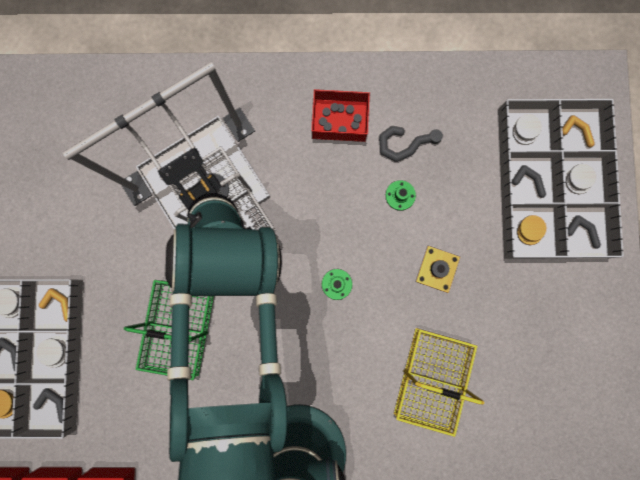

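Everything is level. The top view shows the bar's centre about 17 mm short in stand y. I'll centre it first, then advance halfway over the hook tips.

Request:
arm_command(targets="0 0.2 0 0 0 0 0;0 0.3 0 0 0 0 0;0 0.25 0 0 0 0 0;0 0.1 0 0 0 0 0;0 0 0.15 0.085 0 0 0;0 0 0.3 0.175 0 0 0;0 0 0.4 0.235 0 0 0;0 0 0.5 0.295 0 0 0;0 0 0.5 0.295 0 0 0;0 0 0.4 0.235 0 0 0;0 0 0.2 0.118 0 0 0;0 0 0.1 0.06 0 0 0;0 0 0 0 0 0 0;0 0 0 0 0 0 0")

```text
time: 24.42
tcp_pos: [0.5771, 0.1981, 0.2978]
orientation: [1.34, 2.479, 0.665]
wrist_force: [0.0, -1.1, -9.1]
grip_width: 0.0126
```

Run:
```python
from st import *
snap("side","s13"); snap("top","t13")
rep((0,0,.055))
a=cv2.imread("pics/s13.png"); cv2.imwrite("pics/s13c.png",cv2.resize(a[60:260,250:430],None,fx=4,fy=3))
a=cv2.imread("pics/t13.png"); cv2.imwrite("pics/t13c.png",cv2.resize(a[60:260,60:280],None,fx=3.5,fy=3))
for p in [(.0,.038,0),(-.031,.038,.028),(-.031,-.038,.028)]: print(proj("side",seat+p[0]*sx+p[1]*sy+p[2]*bz))
```

```text
turn left (units) [ 0.0075 -0.0056  0.0075] q [ 0.1897 -0.1545  2.0539  0.2769  0.7705 -0.5431]
bar in stand [-0.0511  0.0006  0.0553]
t 24.52 tcp [0.5771 0.1978 0.2981] x-yaw 123.2166293430504 z [ 0.4187  0.2743 -0.8657] w 0.012770127339183882 F [ 0.3096 -0.6333 -8.5142]
delta tool units(20mm): [-0.0294  2.2031  1.293 ]
[311.2213 147.4295]
[305.3761 139.734 ]
[335.307 143.09 ]
```

View pics/s13c.png

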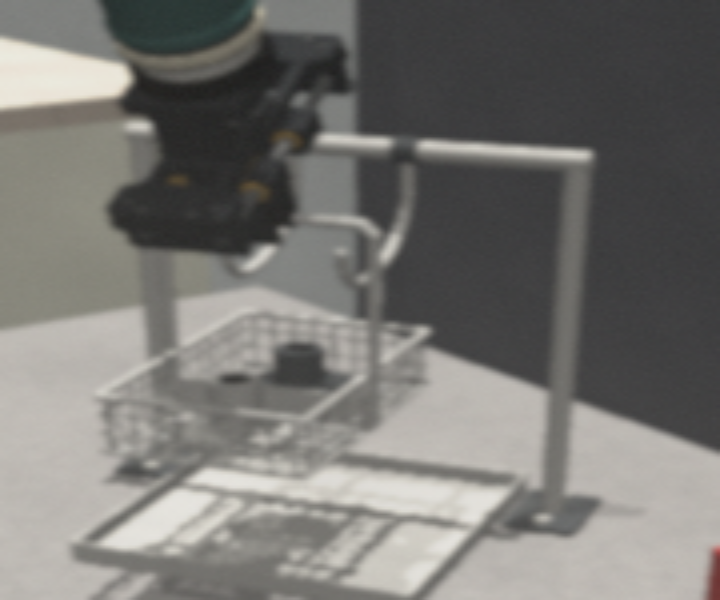

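View pics/t13c.png

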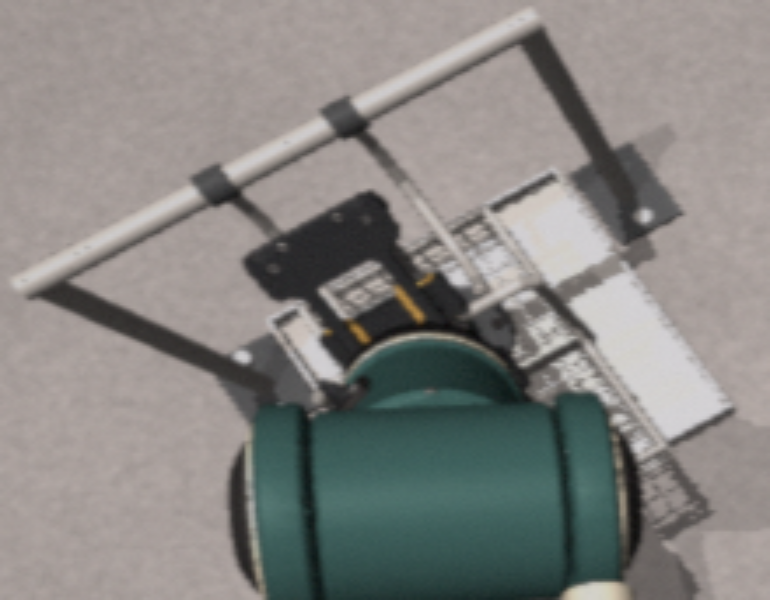

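The bar is approaching over the hook tips, centred between the hooks, and the gripper is clear of the rail. I'll advance the rest.

Request:
arm_command(targets="0 0 0.15 0.088 0 0 0;0 0 0.3 0.176 0 0 0;0 0 0.4 0.235 0 0 0;0 0 0.4 0.235 0 0 0;0 0 0.4 0.235 0 0 0;0 0 0.3 0.176 0 0 0;0 0 0.15 0.088 0 0 0;0 0 0.1 0.06 0 0 0;0 0 0 0 0 0 0;0 0 0 0 0 0 0")

```text
time: 25.35
tcp_pos: [0.62, 0.226, 0.2977]
orientation: [1.339, 2.479, 0.665]
wrist_force: [-0.0, 0.5, -7.7]
grip_width: 0.0132
```

Run:
```python
from st import *
snap("side","s14"); snap("top","t14")
rep((0,0,.02))
a=cv2.imread("pics/s14.png"); cv2.imwrite("pics/s14c.png",cv2.resize(a[80:240,260:420],None,fx=5,fy=3.7))
a=cv2.imread("pics/t14.png"); cv2.imwrite("pics/t14c.png",cv2.resize(a[60:220,80:260],None,fx=4,fy=3.7))
s=arm.read_state(); Rm=R.from_rotvec(s["orientation"]).as_matrix(); bar=s["tcp_pos"]+.009*Rm[:,2]
for yy in(-.058,-.03): print("bar pts",proj("side",bar+yy*sy),proj("top",bar+yy*sy))
print("seat",proj("side",seat-.058*sy))
```

```text
turn left (units) [ 0.0081 -0.0064  0.0073] q [ 0.2282 -0.0552  1.9651  0.2557  0.7508 -0.4963]
bar in stand [0.     0.0006 0.055 ]
t 25.45 tcp [0.6198 0.2259 0.2978] x-yaw 123.21766230034527 z [ 0.4187  0.2744 -0.8657] w 0.013168833869847432 F [-0.6021  0.1145 -8.4465]
delta tool units(20mm): [-0.0313 -0.8779  1.5161]
bar pts [348.0019 128.7561] [193.2967 131.6929]
bar pts [336.7458 127.637 ] [180.2577 139.9828]
seat [348.0831 151.7783]
```

View pics/s14c.png

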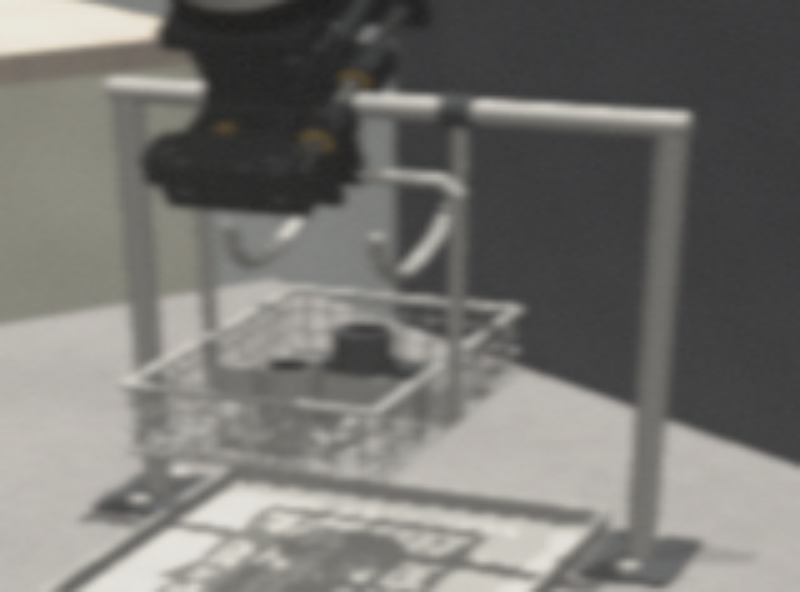

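View pics/t14c.png

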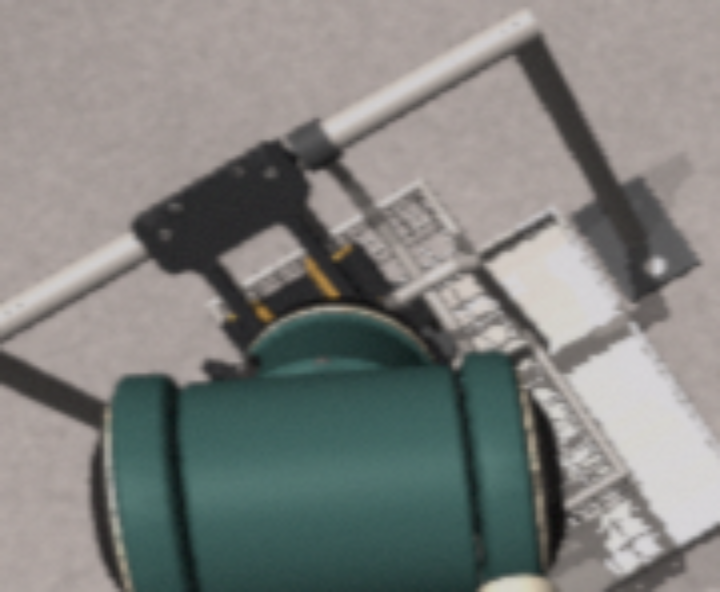

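The observed bar position matches the prediction within about 1–2 px, and the bar is over the seats. I'll lower it vertically, slowing near the seat.

Request:
arm_command(targets="0 -0.03 -0.05 0.087 0 0 0;0 0 -0.1 0.173 0 0 0;0 0 -0.15 0.26 0 0 0;0 0 -0.2 0.346 0 0 0;0 0 -0.2 0.346 0 0 0;0 0 -0.15 0.26 0 0 0;0 0 -0.1 0.173 0 0 0;0 0 -0.05 0.087 0 0 0;0 0 0 0 0 0 0;0 0 0 0 0 0 0")

```text
time: 26.28
tcp_pos: [0.6207, 0.2256, 0.2581]
orientation: [1.339, 2.478, 0.666]
wrist_force: [-1.6, -0.1, -7.3]
grip_width: 0.0131
```

Run:
```python
from st import *
snap("side","s15")
rep((0,0,.0))
a=cv2.imread("pics/s15.png"); cv2.imwrite("pics/s15c.png",cv2.resize(a[80:240,260:420],None,fx=5,fy=3.7))
```

```text
turn left (units) [ 0.0251 -0.0015  0.0089] q [ 0.2272 -0.0228  2.0089  0.2802  0.676  -0.529 ]
bar in stand [ 0.0008 -0.0002  0.0158]
t 26.33 tcp [0.6209 0.2256 0.2586] x-yaw 123.21204536250997 z [ 0.42    0.2747 -0.8649] w 0.012980903022345123 F [ 0.2938 -0.0263 -8.5993]
delta tool units(20mm): [ 0.0091 -0.4321  0.664 ]
```

View pics/s15c.png

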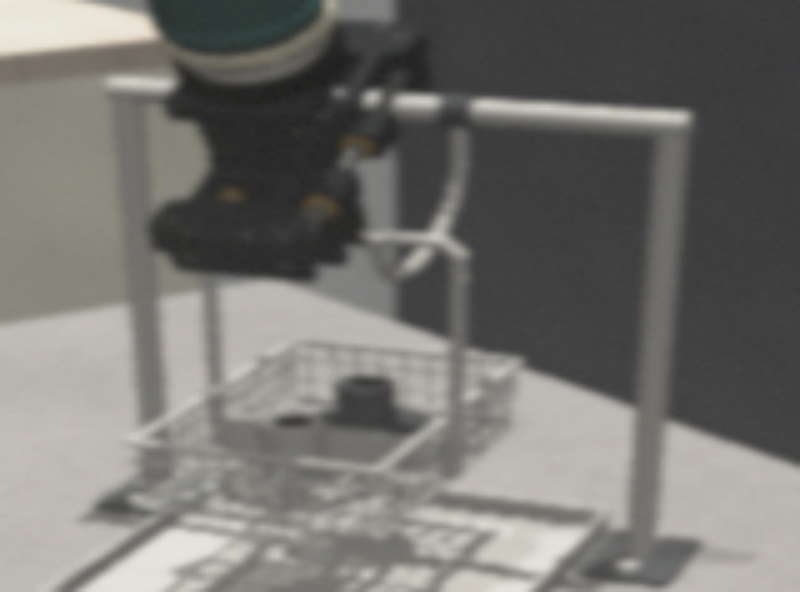

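The bar is entering the hooks at about 16 mm above the seat, with no contact force yet. I'll continue slowly.

Request:
arm_command(targets="0 0 -0.08 0.13 0 0 0;0 0 -0.08 0.13 0 0 0;0 0 -0.07 0.12 0 0 0;0 0 -0.04 0.07 0 0 0;0 0 0 0 0 0 0;0 0 0 0 0 0 0")

```text
time: 26.83
tcp_pos: [0.6202, 0.2254, 0.2472]
orientation: [1.34, 2.478, 0.665]
wrist_force: [-0.6, 0.9, -8.1]
grip_width: 0.0128
```

Request:
arm_command(targets="0 0 -0.04 0.06 0 0 0;0 0 -0.04 0.06 0 0 0;0 0 0 0 0 0 0;0 0 0 0 0 0 0")

```text
time: 27.17
tcp_pos: [0.6201, 0.2253, 0.2445]
orientation: [1.34, 2.478, 0.665]
wrist_force: [-0.6, 0.8, -8.6]
grip_width: 0.0127
```

Run:
```python
from st import *
rep((0,0,.0))
```

```text
turn left (units) [ 0.0104 -0.0066  0.0064] q [ 0.2269 -0.0111  2.0246  0.2898  0.6512 -0.5412]
bar in stand [-0.      0.      0.0017]
t 27.17 tcp [0.6201 0.2253 0.2445] x-yaw 123.21407872081825 z [ 0.4189  0.2745 -0.8656] w 0.012683622062945352 F [-0.6494  0.8202 -8.6066]
delta tool units(20mm): [-0.0005 -0.0409  0.0755]
```

Request:
arm_command(targets="0 0 -0.025 0.043 0 0 0;0 0 -0.025 0.043 0 0 0;0 0 0 0 0 0 0;0 0 0 0 0 0 0")

```text
time: 27.5
tcp_pos: [0.6204, 0.2254, 0.2429]
orientation: [1.339, 2.478, 0.666]
wrist_force: [-0.1, -0.3, -6.9]
grip_width: 0.0126
```

Request:
arm_command(targets="0 0 -0.025 0.043 0 0 0;0 0 -0.025 0.043 0 0 0;0 0 0 0 0 0 0;0 0 0 0 0 0 0")

```text
time: 27.83
tcp_pos: [0.621, 0.2256, 0.2424]
orientation: [1.338, 2.476, 0.668]
wrist_force: [-3.1, -2.0, 1.0]
grip_width: 0.0132
```

The hooks now carry the load (wrist force about 0 in z). I'll check the picture, then open.

Run:
```python
from st import *
snap("side","s16")
rep((0,0,.0))
a=cv2.imread("pics/s16.png"); cv2.imwrite("pics/s16c.png",cv2.resize(a[80:240,260:420],None,fx=5,fy=3.7))
```

```text
turn left (units) [0.0453 0.0031 0.0097] q [ 0.227  -0.0086  2.027   0.293   0.6434 -0.545 ]
bar in stand [ 0.0009 -0.0003 -0.0003]
t 27.88 tcp [0.621  0.2256 0.2425] x-yaw 123.20435387179437 z [ 0.4215  0.2752 -0.864 ] w 0.013070686138374053 F [-3.7245 -0.9462  0.3295]
delta tool units(20mm): [ 0.014  -0.029  -0.0367]
```

View pics/s16c.png

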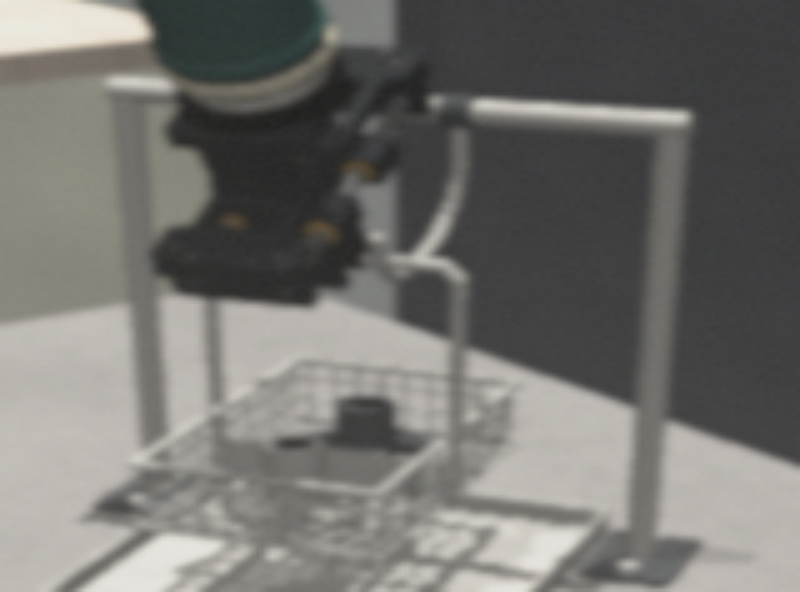

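The bar sits in the bend of both hooks and reads at the seat point. I'll open a little at a time.

Request:
arm_command(targets="20 0 0 0 0 0 0;22 0 0 0 0 0 0;25 0 0 0 0 0 0;28 0 0 0 0 0 0;32 0 0 0 0 0 0;36 0 0 0 0 0 0;40 0 0 0 0 0 0;45 0 0 0 0 0 0;45 0 0 0 0 0 0")

```text
time: 28.63
tcp_pos: [0.6202, 0.2253, 0.2407]
orientation: [1.339, 2.478, 0.666]
wrist_force: [-0.4, 0.2, 0.8]
grip_width: 0.0398
```

Run:
```python
from st import *
snap("side","s17")
rep((0,0,.0))
a=cv2.imread("pics/s17.png"); cv2.imwrite("pics/s17c.png",cv2.resize(a[80:240,260:420],None,fx=5,fy=3.7))
```

```text
turn left (units) [ 0.0137 -0.0048  0.0071] q [ 0.2269 -0.0074  2.0285  0.2927  0.6436 -0.545 ]
bar in stand [ 0.0001 -0.0001 -0.0021]
t 28.68 tcp [0.6202 0.2253 0.2407] x-yaw 123.21284099273366 z [ 0.4192  0.2745 -0.8654] w 0.03974907603684801 F [-0.1506 -0.7648 -0.3155]
delta tool units(20mm): [ 0.003   0.0511 -0.0943]
```

View pics/s17c.png

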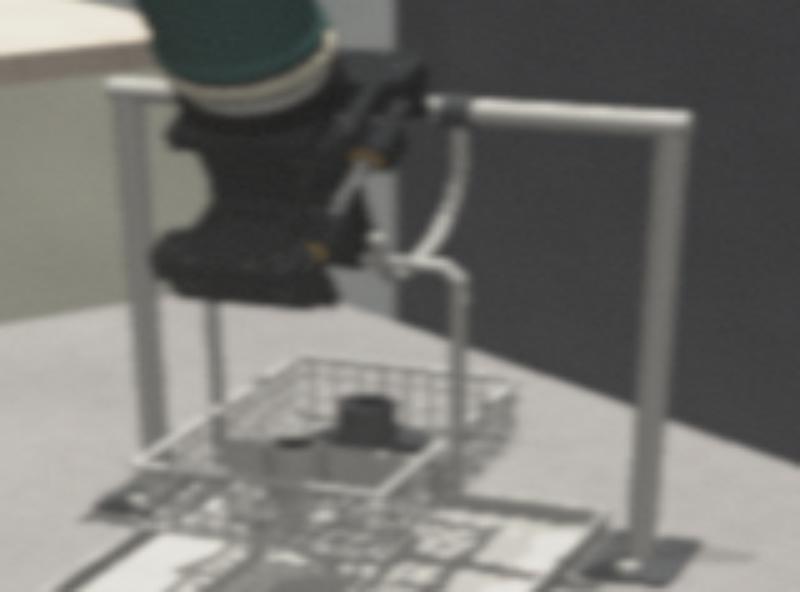

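The basket hangs freely and stays put after release, with contact force near 0. I'll back out along the tool's -z.

Request:
arm_command(targets="45 0 0 -0.1 0 0 0;45 0 0 -0.2 0 0 0;45 0 0 -0.3 0 0 0;45 0 0 -0.4 0 0 0;45 0 0 -0.5 0 0 0;45 0 0 -0.5 0 0 0;45 0 0 -0.6 0 0 0;45 0 0 -0.8 0 0 0;45 0 0 -0.8 0 0 0;45 0 0 -0.8 0 0 0;45 0 0 -0.8 0 0 0;45 0 0 -0.5 0 0 0;45 0 0 -0.2 0 0 0;45 0 0 0 0 0 0")

```text
time: 29.85
tcp_pos: [0.5659, 0.1894, 0.3554]
orientation: [1.338, 2.475, 0.668]
wrist_force: [-0.2, 0.4, 0.9]
grip_width: 0.0397
```

Run:
```python
from st import *
a=snap("side","s18"); b=snap("top","t18")
rep((0,0,.0))
cv2.imwrite("pics/s18c.png",cv2.resize(a[80:260,240:420,::-1],None,fx=4.4,fy=3.3))
cv2.imwrite("pics/t18c.png",cv2.resize(b[60:260,60:280,::-1],None,fx=3.5,fy=3))
```

```text
turn left (units) [ 0.0104 -0.0051  0.0063] q [ 0.1762 -0.2147  2.0032  0.2579  0.8807 -0.5203]
bar in stand [-0.0653 -0.0001  0.1101]
t 29.95 tcp [0.5655 0.1896 0.3529] x-yaw 123.21033356535416 z [ 0.4189  0.2744 -0.8656] w 0.039754472730525924 F [-0.4586  0.1617  0.0416]
delta tool units(20mm): [0.0014 0.0682 6.3988]
```

View pics/s18c.png

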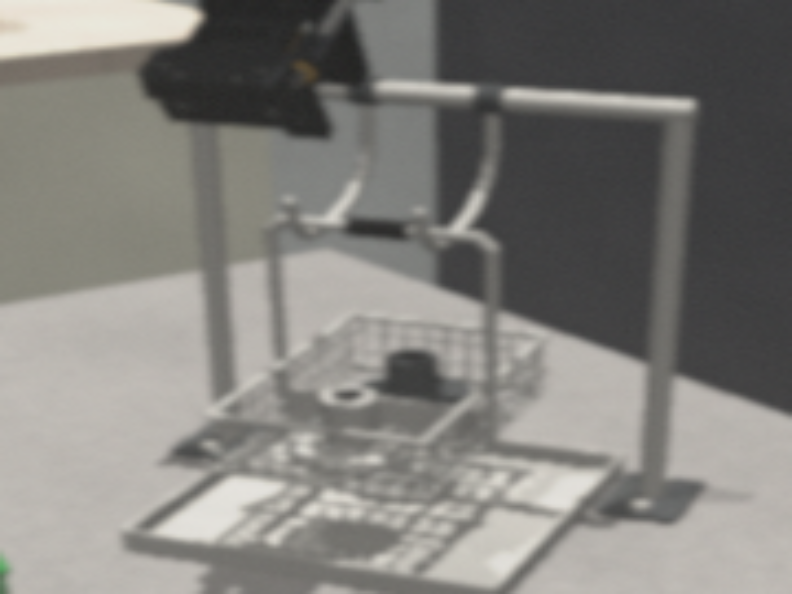

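View pics/t18c.png

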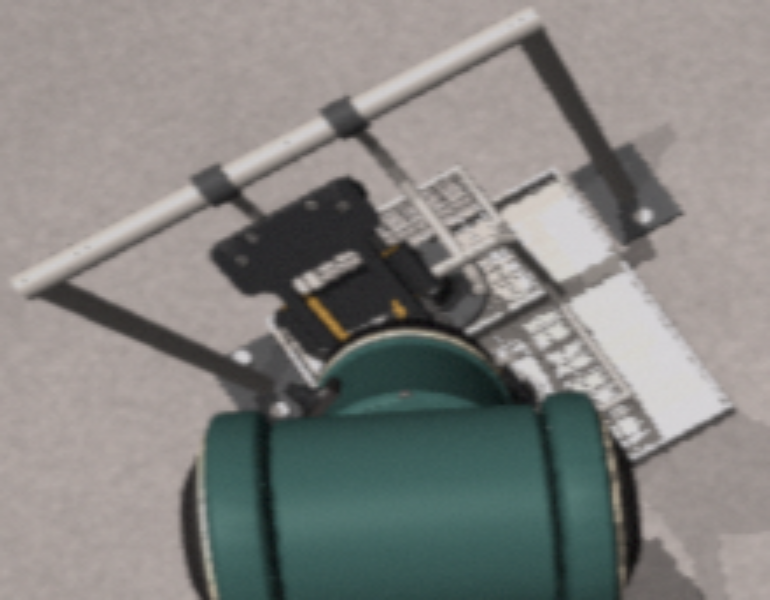

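The bar is in both hooks, with the sleeve between them at about (325,149), and both parts are in the basket. I'll back off a bit more, let it settle and check that it's still.

Request:
arm_command(targets="45 0 0 -0.5 0 0 0;45 0 0 -0.8 0 0 0;45 0 0 -0.8 0 0 0;45 0 0 -0.8 0 0 0;45 0 0 -0.5 0 0 0;45 0 0 0 0 0 0;45 0 0 0 0 0 0;45 0 0 0 0 0 0;45 0 0 0 0 0 0;45 0 0 0 0 0 0")

```text
time: 30.78
tcp_pos: [0.537, 0.1711, 0.4106]
orientation: [1.34, 2.48, 0.664]
wrist_force: [0.5, -0.6, -0.3]
grip_width: 0.0394
```

Run:
```python
from st import *
a=snap("side","s19"); b=snap("top","t19"); c=snap("side","s20"); to(None)
s=cv2.imread("pics/s18.png").astype(int)[:,:,::-1]
r=np.s_[130:260,280:380]
print("diff s18-s19",np.abs(s[r]-a[r].astype(int)).mean(),"s19-s20",np.abs(c[r].astype(int)-a[r]).mean())
t0=cv2.imread("pics/top0.png")[:,:,::-1].astype(int); d=np.abs(t0-b).sum(2)
for n,(x,y,w,h) in dict(plate=(415,245,48,50),hook=(375,120,70,45),bin=(308,86,66,56),greenfl=(382,177,38,38)).items(): print(n,d[y:y+h,x:x+w].mean())
cv2.imwrite("pics/s19c.png",cv2.resize(a[80:260,240:420,::-1],None,fx=4.4,fy=3.3))
```

```text
t 30.93 tcp [0.5372 0.1711 0.4113] x-yaw 123.2227753877785 z [ 0.4181  0.2744 -0.866 ] w 0.03994707031973951 F [-0.4784  0.1798  0.3043]
diff s18-s19 2.8464615384615386 s19-s20 0.9183333333333333
plate 49.2025
hook 45.271746031746034
bin 33.66125541125541
greenfl 45.65373961218837
```

View pics/s19c.png

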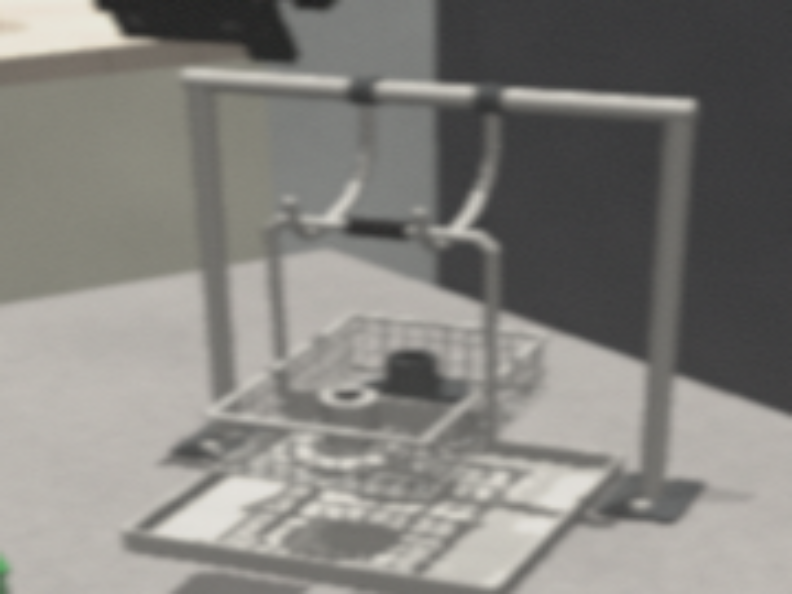

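The basket is still and level. The bystander differences look large, though, so I'll check whether that's exposure or motion.

Run:
```python
from h import *
g=lambda n:cv2.cvtColor(cv2.imread(n),cv2.COLOR_BGR2GRAY).astype(np.float32)
a,b=g("pics/top0.png"),g("pics/t19.png")
print("means",a[70:240,300:480].mean(),b[70:240,300:480].mean())
for n,(x,y,w,h) in dict(plate=(415,245,48,50),hook=(375,120,70,45),bin=(308,86,66,56),greenfl=(382,177,38,38)).items():
    print(n,cv2.phaseCorrelate(a[y-6:y+h+6,x-6:x+w+6].copy(),b[y-6:y+h+6,x-6:x+w+6].copy()))
```

```text
means 132.30078 152.40294
plate ((-0.042917553404890896, -0.004667713439737042), 0.9466731601705154)
hook ((-0.04420560281901231, -0.02501637867569073), 1.0042697261880946)
bin ((0.00855390228593933, -0.01890807584125298), 0.949177647795942)
greenfl ((0.00907880312202991, -0.030967074827032093), 0.9469908754348755)
```

View pics/t19.png

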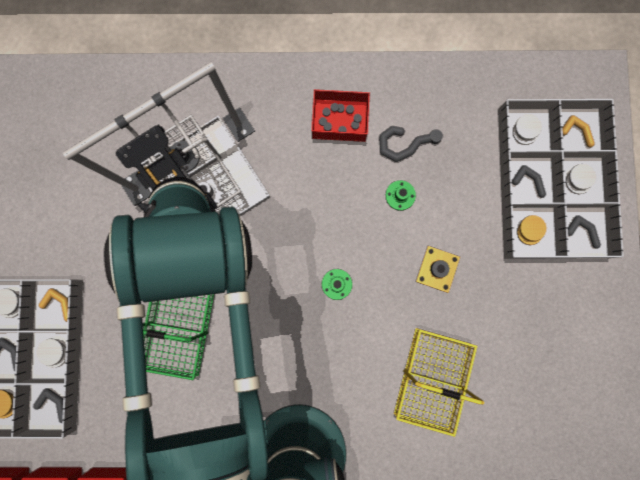

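The difference is brightness only: every bystander shift is below 0.05 px. The gripper is clear of everything, so I'm handing in.

```bash
python3 -c "
from station import arm
print(arm.job_done())"
```

```text
the job is handed in; nothing more can be done
None
```

I placed the ratchet wheel flat and hub up in the basket's empty compartment. I then carried the basket level by its handle, with the gripper leaned back 30°, and lowered it onto both hooks of the drain stand. After release I backed the gripper clear and handed the job in at about 31 s of the 64 s allowed; the hand-in gives no verdict.

**Last checks:**
- **Basket:** the side picture shows the handle bar seated in both hooks, with the basket hanging level over the drip tray. Two final pictures, 0.1 s apart, show no movement.
- **Parts:** the wheel and the brake flange are both still in their compartments.
- **Forces:** the highest wrist-force reading after any move was about 10 N.
- **Bystanders:** the side plate, load hook, red bin and the nearer green look-alike have not moved (under 0.05 px shift). A first plain picture comparison showed large differences there, but that was only a change in brightness.

Two errors came up on the way. While turning the basket to face the stand I went about 3° too far and corrected it, and one sideways move stopped about 17 mm short and was made up before hooking.

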